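# Reload the slide incubator, shut it and set its thermostat

### The arm

A 7-joint arm with a two-finger parallel gripper is mounted at the origin on the work surface. World frame = base frame: x ahead of the robot, y to its left, z up, the work surface at z = 0. Lengths are in mm, angles in rad, forces in N, time in s.
With the tool pointing down it reaches from about 400 to 875 mm from the base axis. Payload 4.4 kg.
Tool frame: the origin (TCP) lies midway between the tips of the shut fingers; the grasp point (between the pads) lies 19 mm behind it; z points along the fingers, y is the line along which they close (so a half turn about z gives the same grasp; the last joint's range is limited). The gripper opens to 85 mm and grips with 20 to 120 N. Pads are 22 mm wide; open, the fingers measure 114 mm over their backs; the gripper's body (76 mm by 85 mm) begins 54 mm behind the grasp point. The pads swing forward as they close: fully open they stand 13 mm farther back than shut.
Start: joints at [-1.249, 0.628, 0.038, 1.517, -0.027, 0.996, -0.02], TCP at [245.777, 601.757, 231.313] pointing down, gripper open.
Joint ranges: [-3.06, 3.06], [-0.37, 2.12], [-1.25, 1.32], [0.18, 2.47], [-1.1, 4.24], [0.23, 1.98], [-2.94, 2.94]. Speed limits (rad/s): [2.57, 2.57, 3.14, 3.14, 3.14, 3.14, 3.14].

### API

Orientations are given as [roll, pitch, yaw] about the fixed x, y, z axes, in that order (R = Rz(yaw) Ry(pitch) Rx(roll)).
In Python, from cell import read_state, get_image, finish_job gives the robot as it stands.
- The arm moves only by the tool send_rows, never from a script. Its argument "series" is a list of rows, each an object of numbers: "ax", "ay", "az": the turn, a rotation vector about the tool's x, y, z in rad; "dx", "dy", "dz": the shift along the tool's x, y, z in cm; "hand": the closure, from 0 (fully open) to 1 (shut). In form: [{"ax": .., "ay": .., "az": .., "dx": .., "dy": .., "dz": .., "hand": ..}, ...]. A call has 1 to 10 rows; each row is the pose to reach, as a shift and turn from the pose commanded when the call began, along the tool's axes at that moment; what a row does not reach only later rows make up. A row lasts 1/10 s, in which the tool goes at most 50 mm and 8.59 degrees, less where a joint would pass 70% of its speed; a pose out of reach is approached as far as the arm can. A call with a gripper value outside its range is refused whole. The fingers move at their own pace and stop on an object; the grip force is fixed at half the most. Time passes only in rows, so rows that repeat a pose let the fingers close. It gives the time, the measured TCP pose, the force, the opening and the grip force at its end, in the units of the state.
- read_state(): the state, without advancing time (a new reading comes with each control period).
- get_image(name): name is "side" or "top"; returns a dict with "pixels" (384x512x3 uint8, red, green, blue), "mtx" (3x3 intrinsics, pixels), "k1" (the pictures are not rectified: a ray, as slopes to the right and down, at radius r is drawn at 1 + k1 r^2 times it, then the intrinsics apply), "R" (3x3) and "t" (3): a world point X has camera coordinates R X + t. Camera axes: x right, y down, z forward; pixel columns grow to the right and rows downward; lengths in mm; the calibration is good to about 2 mm. A picture is of the moment at which its call begins. There is no depth.
- finish_job(): hands the job in; it is judged then, once.
The state is a dict: "clock": time; "qpos": joint angles; "qd": joint speeds; "tau": joint torques, N m; "eef_pos": TCP position; "tool_rot": TCP orientation; "force": force on the tool from outside, world axes, zero at the start; "torque": the same for the moment, N m; "width": finger opening in mm; "gripper_force": force on a finger pad.
Only numpy, scipy, OpenCV 4.12 (cv2) and the standard library are available. Lean on these libraries where they do the work, as an engineer would, in place of code of your own. Each camera call takes 0.05 s, during which the arm holds its last target. There are 200 camera calls.

### The job

Take the finished jar out of the slide incubator and stand it upright on the white tile, and stand every slide rack from the bench upright on the incubator's floor. Then lower the lid gently until it is fully shut, without slamming it, and only after that turn the thermostat knob until its pointer is on the long, thick mark of its scale. Leave the other things on the bench where they are.

Things in the scene. Friction and masses are not known exactly. Their poses are not given: they have to be found in the camera images.
- incubator: white bench-top slide incubator, fixed. Origin at the middle of its underside; x along its length (272 mm), y across (284 mm), z up. The half at y 0 to +142 mm is an open-topped chamber, 95 mm high, with 6 mm walls. The half at y -142 mm to 0 is a control deck 60 mm high that carries the thermostat knob.
- chamber (a point): middle of the chamber's aluminium floor, at incubator x 0, y +71, z +8 mm, axes as the incubator's. Inside, the chamber measures 260 (x) x 130 (y) mm and is 87 mm deep. Four racks fit side by side, each with its long side along the incubator's y.
- lid (a joint): angle of the grey lid (rad): 0 fully shut, 1.57 upright, at most 2.0; opening swings its free edge up and over to +y. Plate 272 x 142 mm, 12 mm thick, 0.35 kg, with a black tab 90 mm long, 10 mm thick, standing 15 mm out from the middle of the free edge. The stiff hinge stays where it is left: 2 to 6 N at the free edge move it, so push it all the way down.
- lid_hinge (a point): middle of the lid's hinge axis, which runs along the incubator's x on the chamber's outer top rim, at incubator y +142, z +95.5 mm. The lid's underside lies in the plane of this axis.
- lid_edge (a point): middle of the lid's free edge (at the root of the tab), on its outer face (the upper one when shut), 142 mm from the hinge axis
- dial (a joint): angle of the thermostat knob (rad), 0 to 4.7, growing clockwise seen from above; it stays where it is left (0.04 N m). The long thick white mark of the scale is at 2.9; the small marks are 0.35 apart. The pointer (the end of the bar with the white stripe on top and a grey nose at its foot) looks along 225 degrees minus the joint angle, counter-clockwise from the incubator's x axis.
- dial_grip (a point): on the knob's upright axis, at incubator x -45, y -78, z +96 mm, the height to grip. Grey knob: a bar 54 mm long, 14 mm thick, from 71 to 111 mm above the bench, on a round skirt of 30 mm radius; the bar lies along the pointer's direction.
- rack_a: slide rack, white plastic, about 0.16 kg: basket 96 x 44 mm, 34 mm high, of glass slides, with a raised grip bar 72 mm long, 12 mm thick, 58 to 78 mm above the underside; origin at the centre of the underside, x along the rack and its bar, z up. May be absent.
- rack_b: slide rack, white plastic, about 0.16 kg: basket 96 x 44 mm, 34 mm high, of glass slides, with a raised grip bar 72 mm long, 12 mm thick, 58 to 78 mm above the underside; origin at the centre of the underside, x along the rack and its bar, z up. May be absent.
- rack_c: slide rack, white plastic, about 0.16 kg: basket 96 x 44 mm, 34 mm high, of glass slides, with a raised grip bar 72 mm long, 12 mm thick, 58 to 78 mm above the underside; origin at the centre of the underside, x along the rack and its bar, z up. May be absent.
- rack_d: slide rack, white plastic, about 0.16 kg: basket 96 x 44 mm, 34 mm high, of glass slides, with a raised grip bar 72 mm long, 12 mm thick, 58 to 78 mm above the underside; origin at the centre of the underside, x along the rack and its bar, z up. May be absent.
- jar: amber glass jar, upright in the chamber at the start, 0.18 kg: round, 56 mm in diameter up to 42 mm, with a round neck 26 mm in diameter from 48 to 82 mm above the underside to grip; origin at the centre of its underside, z up
- tile: white ceramic tile lying on the bench, fixed, 140 x 140 x 6 mm; origin at the centre of its underside, x and y along its sides
- mouse: black computer mouse, a bystander, about 75 x 60 x 34 mm; origin at the underside. Leave alone.
- tape: roll of red tape lying flat, a bystander, 96 mm in diameter, 25 mm high; origin at the centre of its underside. Leave alone.
Things that resemble listed ones, but are neither listed nor needed, are in the scene too. Leave any blue look-alike of the rack_c alone. Several things have the shape of the jar; the one meant has the colours described above.

How it is judged:
By the outcome, as a careful person would: the job done as asked, in the order asked, and still so for the second after the job is handed in, with the robot touching nothing.
Of rack_a, rack_b, rack_c, rack_d only 3 to 4 are there at a start; the rules pass over those that are not, and their reading is None.
At some moment in a run one of rack_a, rack_b, rack_c, rack_d may be knocked a few centimetres aside while the robot is not near it.
It also fails if it takes over 208 s, if anything falls off the work surface, if the arm or the gripper's body presses on something with over 40 N, if the wrist force passes 120 N, or if a joint passes its speed limit or range.

## Working session

There is one attempt and no reset: what is moved stays moved. The work goes in short steps, Python scripts to look and compute and a tool call to move; the robot and the scene stay as the last step left them, time stands still between calls to the robot, and variables do not carry over. Pictures are saved under pics/ and viewed, at most 14 in all, crops included, and the job is handed in when it is done.

Besides the shell and the picture viewer there is one more tool, called after "Call:" as name(argument=value, ...) on one line, values as JSON. send_rows: Moves the arm, as the interface text tells. Its arguments: {"type":"object","properties":{"series":{"type":"array","items":{"type":"object","properties":{"ax":{"type":"number"},"ay":{"type":"number"},"az":{"type":"number"},"dx":{"type":"number"},"dy":{"type":"number"},"dz":{"type":"number"},"hand":{"type":"number"}}}}},"required":["series"]}

```bash
mkdir -p pics; ls; cat > h.py <<'E'
import numpy as np, cv2
from scipy.spatial.transform import Rotation as Ro
from cell import read_state, get_image, finish_job
def snap(n,f=None):
    im=get_image(n)
    if f: cv2.imwrite(f'pics/{f}.png',cv2.cvtColor(im['pixels'],cv2.COLOR_RGB2BGR))
    im['M']=np.array(im['mtx']);im['R']=np.array(im['R']);im['t']=np.array(im['t']);return im
def und(im,uv):
    uv=np.atleast_2d(np.array(uv,float));K=im['M']
    d=np.array([im['k1'],0,0,0,0],float)
    # r measured on ideal slopes
    return cv2.undistortPoints(uv[:,None],K,d)[:,0]
def ray(im,uv):
    s=und(im,uv);d=np.c_[s,np.ones(len(s))]@im['R'];return -im['R'].T@im['t'],d
def onz(im,uv,z):
    o,d=ray(im,uv);return o+d*((z-o[2])/d[:,2])[:,None]
def proj(im,X):
    c=np.atleast_2d(X)@im['R'].T+im['t'];s=c[:,:2]/c[:,2:];r2=(s**2).sum(1,keepdims=True)
    return (s*(1+im['k1']*r2))@im['M'][:2,:2].T+im['M'][:2,2]
E
python3 - <<'E'
from h import *
np.set_printoptions(precision=3,suppress=True)
for n in('side','top'):
    im=snap(n,n+'0');print(n,im['M'].tolist(),im['k1'],-im['R'].T@im['t'],im['R'][2])
    b=cv2.resize(cv2.imread(f'pics/{n}0.png'),(800,600),interpolation=cv2.INTER_CUBIC);cv2.imwrite(f'pics/{n}0b.png',b)
s=read_state();print(s)
E
```

```text
pics
side [[467.1489930626981, 0.0, 255.36947724842082], [0.0, 467.1489930626981, 202.32636471820263], [0.0, 0.0, 1.0]] -0.09089459246603317 [ 170.992 -859.001  850.539] [ 0.309  0.731 -0.608]
top [[456.1871834785341, 0.0, 255.6768848979361], [0.0, 456.1871834785341, 192.24355397451234], [0.0, 0.0, 1.0]] -0.15116032226371626 [ 317.402   49.61  1425.016] [ 0.176  0.005 -0.984]
{'clock': 0.1, 'qpos': array([-1.249,  0.629,  0.038,  1.518, -0.027,  0.996, -0.02 ]), 'qd': array([ 0.001, -0.001, -0.001, -0.002, -0.001,  0.   ,  0.001]), 'tau': array([  0.004, -56.454,   1.231, -19.397,   0.011,   0.005,  -0.   ]), 'eef_pos': array([245.549, 601.23 , 230.488]), 'tool_rot': array([-3.14 ,  0.   ,  2.754]), 'force': array([-0.478, -0.78 , -0.037]), 'torque': array([-0.008, -0.061, -0.059]), 'gripper_force': 0.0, 'width': 85.56366217556203}
```

View pics/top0b.png

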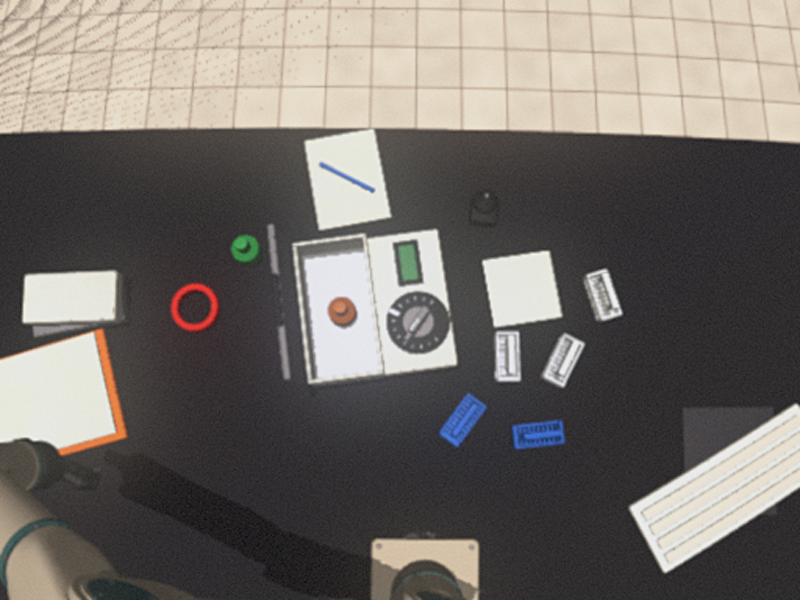

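View pics/side0b.png

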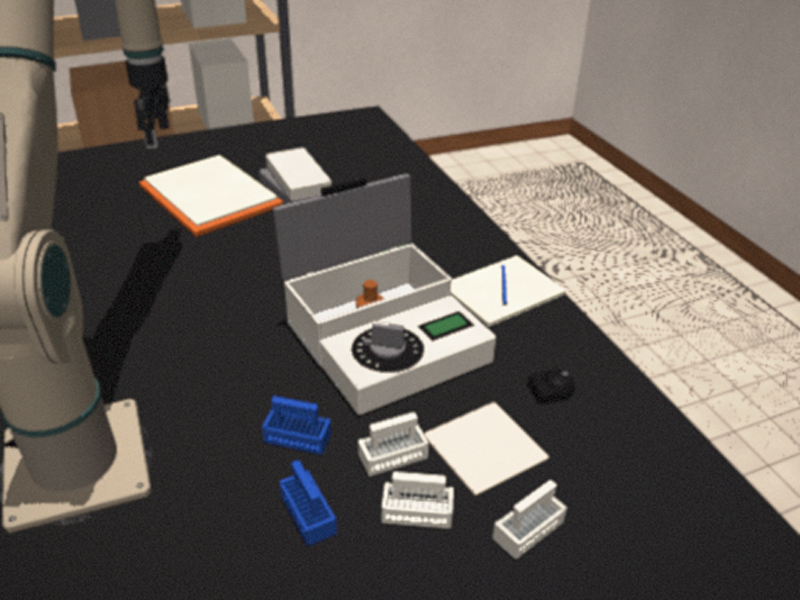

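```bash
cat > m.py <<'E'
from h import *
np.set_printoptions(precision=1,suppress=True)
im=snap('top');sd=snap('side')
px=im['pixels'];hsv=cv2.cvtColor(px,cv2.COLOR_RGB2HSV)
w=((hsv[...,1]<60)&(hsv[...,2]>110)).astype(np.uint8);w[:90]=0
w=cv2.morphologyEx(w,cv2.MORPH_CLOSE,np.ones((3,3)))
for c in cv2.findContours(w,cv2.RETR_EXTERNAL,cv2.CHAIN_APPROX_NONE)[0]:
    a=cv2.contourArea(c)
    if a<120: continue
    m=c[:,0].mean(0)
    if not(180<m[0]<410 and 130<m[1]<260):continue
    z=6 if 1200<a<4000 else 34 if a<1200 else 60
    p=onz(im,c[:,0],z)[:,:2].astype(np.float32)
    r=cv2.minAreaRect(p);print('area',a,m,'z',z,np.array(r[0]),np.array(r[1]),round(r[2],1))
    if z==34:
        b=cv2.boxPoints(r);e=[b[1]-b[0],b[2]-b[1]];e=max(e,key=np.linalg.norm);print('   yaw deg',np.degrees(np.arctan2(e[1],e[0]))%180)
def corner(im,uv,z):
    g=cv2.cvtColor(im['pixels'],cv2.COLOR_RGB2GRAY)
    q=cv2.cornerSubPix(g,np.float32(uv)[:,None]*.64,(3,3),(-1,-1),(3,30,.01))[:,0]
    return onz(im,q,z)
d=corner(im,[[438,230],[457,366]],60);print('deck',d,np.linalg.norm(d[0]-d[1]))
d=corner(im,[[293,243],[309,384]],95);print('cham',d,np.linalg.norm(d[0]-d[1]))
d=corner(sd,[[494,338],[360,408]],60);print('deck side',d)
for i,n in((im,'top'),(sd,'side')):
    h=cv2.cvtColor(i['pixels'],cv2.COLOR_RGB2HSV)
    o=((h[...,0]<14)&(h[...,1]>130)&(h[...,2]>70)).astype(np.uint8)
    k,l,s,ce=cv2.connectedComponentsWithStats(o)
    for j in range(1,k):
        if s[j,4]>25:print(n,'orange',s[j],ce[j],onz(i,[ce[j]],50))
E
python3 m.py
```

```text
area 492.5 [360.  230.2] z 34 [ 452.6 -265.9] [ 51.3 101.7] 62.4
   yaw deg 152.37975
area 490.5 [385.5 188.6] z 34 [ 583.6 -349.9] [100.9  55.9] 16.5
   yaw deg 16.464794
area 2405.0 [330.5 199.3] z 6 [ 545.7 -196.4] [260.3 151.5] 5.8
area 7717.0 [249.2 199.7] z 60 [556.9 108.3] [286.9 292.7] 8.4
deck [[707.1 -15.4  60. ]
 [438.6 -53.8  60. ]] 271.2676198291653
cham [[666.  265.5  95. ]
 [397.1 226.   95. ]] 271.76675349248086
deck side [[ 708.4  -18.3   60. ]
 [ 430.4 -101.3   60. ]]
top orange [109 181  31  32 433] [124.  196.3] [[545.7 464.3  50. ]]
top orange [ 37 210  45  82 615] [ 66.4 257.1] [[353.2 637.1  50. ]]
side orange [ 266   77  246  115 2251] [398.4 118.2] [[1283.2  399.6   50. ]]
side orange [ 89 115  92  37 606] [132.4 135.9] [[321.7 604.1  50. ]]
side orange [228 179  16  17 144] [235.5 187.6] [[550.2 190.3  50. ]]
```

```bash
python3 - <<'E'
from h import *
t=cv2.imread('pics/top0.png')[155:255,300:400];s=cv2.imread('pics/side0.png')[255:365,220:370]
a=cv2.resize(t,(400,400),interpolation=cv2.INTER_CUBIC);b=cv2.resize(s,(400,293),interpolation=cv2.INTER_CUBIC)
j=cv2.resize(cv2.imread('pics/top0.png')[170:225,190:290],(400,220),interpolation=cv2.INTER_CUBIC)
c=np.zeros((600,800,3),np.uint8);c[:400,:400]=a;c[:293,400:]=b;c[300:520,400:]=j
cv2.imwrite('pics/crop1.png',c)
E
```

```text
(no output)
```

View pics/crop1.png

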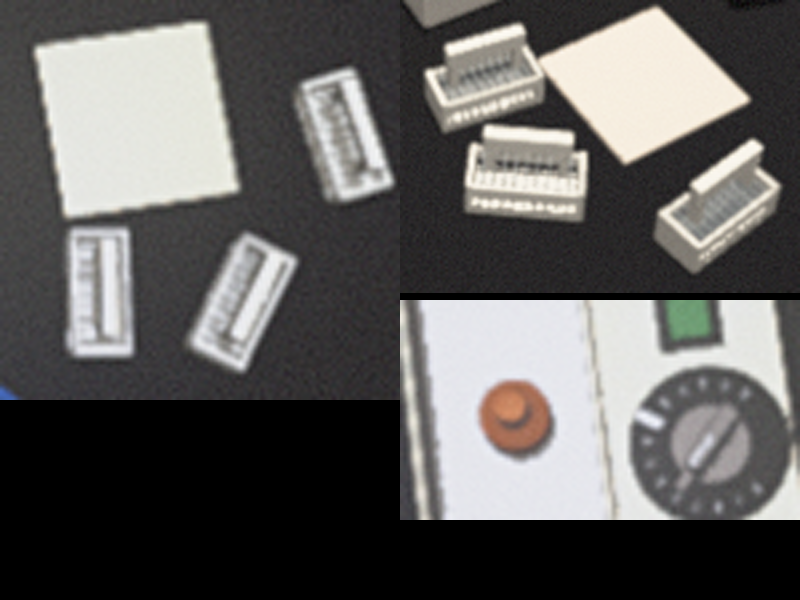

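```bash
cat > r.py <<'E'
from h import *
np.set_printoptions(precision=1,suppress=True)
im=snap('top');sd=snap('side')
T=lambda l:np.array(l,float)/4+[299.5,154.5]
S=lambda l:(np.array(l,float)-[400,0])/(400/150)+[219.5,254.5]
def rect(p):
    m=p.mean(0);e=((p[1]-p[2])+(p[0]-p[3]))/2;f=((p[1]-p[0])+(p[2]-p[3]))/2
    print(m,'len',np.linalg.norm(e),np.linalg.norm(f),'dir',np.degrees(np.arctan2(e[1],e[0])))
rect(onz(im,T([(35,45),(207,22),(240,190),(66,216)]),6))
R=[[(68,229),(129,228),(132,354),(70,355)],[(243,233),(297,259),(243,370),(188,344)],[(297,88),(352,69),(392,185),(338,203)]]
for r in R: rect(onz(im,T(r),34))
print('bars',onz(im,T([(110,287),(259,300),(362,123)]),78))
print('side bars',onz(sd,S([(486,37),(529,129),(727,166)]),78))
print('jar',onz(im,[[190+112/4-.5,170+105/4-.5]],90))
h=cv2.cvtColor(im['pixels'],cv2.COLOR_RGB2HSV);print(h[200,218])
E
python3 r.py
```

```text
[ 601.4 -192.     6. ] len 139.23471793769804 141.00464878908355 dir 9.581896560152343
[ 459.6 -156.    34. ] len 97.03300961105147 47.50405010056154 dir 0.5477309176653843
[ 452.7 -267.    34. ] len 96.85706862108836 46.59106367847295 dir -27.352163479364144
[ 583.2 -351.7   34. ] len 96.3531888955438 47.025387111374485 dir 17.52798224326804
bars [[ 458.3 -157.1   78. ]
 [ 449.4 -269.2   78. ]
 [ 585.  -352.8   78. ]]
side bars [[ 462.4 -158.2   78. ]
 [ 456.5 -265.8   78. ]
 [ 586.1 -356.8   78. ]]
jar [[544.2 169.5  90. ]]
[  9  91 135]
```

```bash
cat > to.py <<'E'
# python3 to.py "x y z yawdeg" ... : each target as a delta from the present pose (tool down targets)
import sys
from h import *
s=read_state();R=Ro.from_euler('xyz',s['tool_rot'])
print('at',np.round(s['eef_pos'],1),np.round(np.degrees(s['tool_rot']),1),'clk',s['clock'])
for a in sys.argv[1:]:
    x,y,z,w=map(float,a.split())
    d=R.inv().apply(np.array([x,y,z])-s['eef_pos'])/10
    v=(R.inv()*Ro.from_euler('xyz',[np.pi,0,np.radians(w)])).as_rotvec()
    print(a,'-> d',np.round(d,2),'a',np.round(v,3))
E
python3 to.py "245 601 400 98.3" "544 169.5 400 98.3" "544 169.5 59 98.3"
```

```text
at [245.7 601.6 231. ] [-180.    -0.   157.8] clk 0.3
245 601 400 98.3 -> d [  0.04  -0.09 -16.9 ] a [-1.000e-03  0.000e+00  1.038e+00]
544 169.5 400 98.3 -> d [-43.96 -28.73 -16.89] a [-1.000e-03  0.000e+00  1.038e+00]
544 169.5 59 98.3 -> d [-43.96 -28.7   17.21] a [-1.000e-03  0.000e+00  1.038e+00]
```

Call:
send_rows(series=[{"dz": -16.9, "az": 0.4, "hand": 0}, {"dz": -16.9, "az": 0.5, "hand": 0}, {"dz": -16.9, "az": 0.6, "hand": 0}, {"dz": -16.9, "az": 0.7, "hand": 0}, {"dx": -44, "dy": -28.7, "dz": -16.9, "az": 1.038, "hand": 0}, {"dx": -44, "dy": -28.7, "dz": -16.9, "az": 1.038, "hand": 0}, {"dx": -44, "dy": -28.7, "dz": -16.9, "az": 1.038, "hand": 0}, {"dx": -44, "dy": -28.7, "dz": -16.9, "az": 1.038, "hand": 0}, {"dx": -44, "dy": -28.7, "dz": -16.9, "az": 1.038, "hand": 0}, {"dx": -44, "dy": -28.7, "dz": -16.9, "az": 1.038, "hand": 0}])

```text
invalid input at $.series[0]: expected keys ax, ay, az, dx, dy, dz, hand
```

```bash
python3 to.py "544 169.5 390 98.3"  "544 169.5 59 98.3"
```

```text
at [245.7 601.6 231. ] [-180.    -0.   157.8] clk 0.3
544 169.5 390 98.3 -> d [-43.96 -28.73 -15.89] a [-1.000e-03  0.000e+00  1.038e+00]
544 169.5 59 98.3 -> d [-43.96 -28.7   17.21] a [-1.000e-03  0.000e+00  1.038e+00]
```

All keys are required.

Call:
send_rows(series=[{"ax": 0, "ay": 0, "az": 0.6, "dx": 0, "dy": 0, "dz": -16.9, "hand": 0}, {"ax": 0, "ay": 0, "az": 0.6, "dx": 0, "dy": 0, "dz": -16.9, "hand": 0}, {"ax": 0, "ay": 0, "az": 0.6, "dx": 0, "dy": 0, "dz": -16.9, "hand": 0}, {"ax": 0, "ay": 0, "az": 0.6, "dx": 0, "dy": 0, "dz": -16.9, "hand": 0}, {"ax": 0, "ay": 0, "az": 1.038, "dx": -44, "dy": -28.7, "dz": -16.9, "hand": 0}, {"ax": 0, "ay": 0, "az": 1.038, "dx": -44, "dy": -28.7, "dz": -16.9, "hand": 0}, {"ax": 0, "ay": 0, "az": 1.038, "dx": -44, "dy": -28.7, "dz": -16.9, "hand": 0}, {"ax": 0, "ay": 0, "az": 1.038, "dx": -44, "dy": -28.7, "dz": -16.9, "hand": 0}, {"ax": 0, "ay": 0, "az": 1.038, "dx": -44, "dy": -28.7, "dz": -16.9, "hand": 0}, {"ax": 0, "ay": 0, "az": 1.038, "dx": -44, "dy": -28.7, "dz": -16.9, "hand": 0}])

```text
clock: 1.3
eef_pos: [417.1, 353.2, 400.5]
tool_rot: [3.141, -0.0, 1.716]
force: [1.0, 0.7, -0.3]
width: 85.1
gripper_force: 0.0
```

```bash
python3 to.py "544 169.5 390 98.3"  "544 169.5 59 98.3"
```

```text
at [417.1 353.2 400.5] [180.   -0.   98.3] clk 1.3
544 169.5 390 98.3 -> d [-20.02   9.9    1.04] a [ 0. -0.  0.]
544 169.5 59 98.3 -> d [-20.04   9.89  34.14] a [ 0. -0.  0.]
```

Call:
send_rows(series=[{"ax": 0, "ay": 0, "az": 0, "dx": -20, "dy": 9.9, "dz": 1, "hand": 0}, {"ax": 0, "ay": 0, "az": 0, "dx": -20, "dy": 9.9, "dz": 1, "hand": 0}, {"ax": 0, "ay": 0, "az": 0, "dx": -20, "dy": 9.9, "dz": 1, "hand": 0}, {"ax": 0, "ay": 0, "az": 0, "dx": -20, "dy": 9.9, "dz": 1, "hand": 0}, {"ax": 0, "ay": 0, "az": 0, "dx": -20, "dy": 9.9, "dz": 1, "hand": 0}, {"ax": 0, "ay": 0, "az": 0, "dx": -20, "dy": 9.9, "dz": 24, "hand": 0}, {"ax": 0, "ay": 0, "az": 0, "dx": -20, "dy": 9.9, "dz": 24, "hand": 0}, {"ax": 0, "ay": 0, "az": 0, "dx": -20, "dy": 9.9, "dz": 24, "hand": 0}, {"ax": 0, "ay": 0, "az": 0, "dx": -20, "dy": 9.9, "dz": 24, "hand": 0}, {"ax": 0, "ay": 0, "az": 0, "dx": -20, "dy": 9.9, "dz": 24, "hand": 0}])

```text
clock: 2.3
eef_pos: [541.1, 171.1, 156.8]
tool_rot: [-3.137, 0.001, 1.716]
force: [0.1, 0.9, 0.2]
width: 85.5
gripper_force: 0.0
```

```bash
python3 to.py "544 169.5 59 98.3"; python3 - <<'E'
from h import *
snap('side','j1');b=cv2.imread('pics/j1.png')[90:300,120:400];cv2.imwrite('pics/j1b.png',cv2.resize(b,(800,600),interpolation=cv2.INTER_CUBIC))
E
```

```text
at [541.1 171.1 156.8] [-179.7    0.    98.3] clk 2.3
544 169.5 59 98.3 -> d [-0.19  0.31  9.78] a [-0.005  0.001  0.   ]
```

View pics/j1b.png

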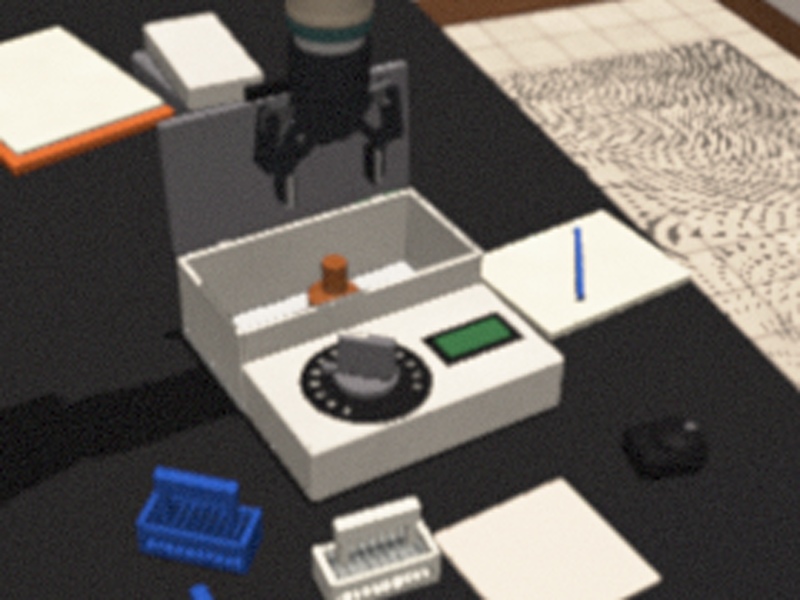

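The open fingers (tips at crop 285,200 and 375,180) straddle the jar neck (333,265), and the lid is behind them. I'll descend and grip.

Call:
send_rows(series=[{"ax": 0, "ay": 0, "az": 0, "dx": 0, "dy": 0, "dz": 4, "hand": 0}, {"ax": 0, "ay": 0, "az": 0, "dx": 0, "dy": 0, "dz": 7, "hand": 0}, {"ax": 0, "ay": 0, "az": 0, "dx": 0, "dy": 0.1, "dz": 9.6, "hand": 0}, {"ax": 0, "ay": 0, "az": 0, "dx": 0, "dy": 0.1, "dz": 9.6, "hand": 0}, {"ax": 0, "ay": 0, "az": 0, "dx": 0, "dy": 0.1, "dz": 9.6, "hand": 1}, {"ax": 0, "ay": 0, "az": 0, "dx": 0, "dy": 0.1, "dz": 9.6, "hand": 1}, {"ax": 0, "ay": 0, "az": 0, "dx": 0, "dy": 0.1, "dz": 9.6, "hand": 1}, {"ax": 0, "ay": 0, "az": 0, "dx": 0, "dy": 0.1, "dz": 9.6, "hand": 1}, {"ax": 0, "ay": 0, "az": 0, "dx": 0, "dy": 0.1, "dz": 9.6, "hand": 1}, {"ax": 0, "ay": 0, "az": 0, "dx": 0, "dy": 0.1, "dz": 9.6, "hand": 1}])

```text
clock: 3.35
eef_pos: [544.8, 171.9, 65.7]
tool_rot: [3.14, -0.001, 1.716]
force: [-1.1, -0.8, 6.5]
width: 24.4
gripper_force: 58.7
```

```bash
python3 to.py "544 169.5 220 98.3" "601 -192 220 98.3"; python3 -c "
from h import *;s=read_state();print(s['width'],s['gripper_force'],s['force'])"
```

```text
at [544.8 171.9  65.7] [179.9  -0.   98.3] clk 3.35
544 169.5 220 98.3 -> d [ -0.21  -0.09 -15.43] a [ 0.002 -0.001  0.   ]
601 -192 220 98.3 -> d [-36.81   0.33 -15.46] a [ 0.002 -0.001  0.   ]
24.438921463221348 58.705395612741995 [-1.05034323 -0.7738833   6.49212063]
```

Call:
send_rows(series=[{"ax": 0, "ay": 0, "az": 0, "dx": 0, "dy": 0, "dz": -2, "hand": 1}, {"ax": 0, "ay": 0, "az": 0, "dx": 0, "dy": 0, "dz": -6, "hand": 1}, {"ax": 0, "ay": 0, "az": 0, "dx": 0, "dy": 0, "dz": -10, "hand": 1}, {"ax": 0, "ay": 0, "az": 0, "dx": 0, "dy": 0, "dz": -14, "hand": 1}, {"ax": 0, "ay": 0, "az": 0, "dx": -2, "dy": 0, "dz": -15.4, "hand": 1}, {"ax": 0, "ay": 0, "az": 0, "dx": -6, "dy": 0.1, "dz": -15.4, "hand": 1}, {"ax": 0, "ay": 0, "az": 0, "dx": -10, "dy": 0.1, "dz": -15.4, "hand": 1}, {"ax": 0, "ay": 0, "az": 0, "dx": -14, "dy": 0.2, "dz": -15.4, "hand": 1}, {"ax": 0, "ay": 0, "az": 0, "dx": -18, "dy": 0.2, "dz": -15.4, "hand": 1}, {"ax": 0, "ay": 0, "az": 0, "dx": -22, "dy": 0.3, "dz": -15.4, "hand": 1}])

```text
clock: 4.35
eef_pos: [578.0, -48.4, 217.7]
tool_rot: [-3.14, 0.0, 1.715]
force: [0.6, -0.2, -2.3]
width: 24.4
gripper_force: 59.5
```

```bash
python3 to.py  "601 -192 220 98.3" "601 -192 64.5 98.3"
```

```text
at [578.  -48.4 217.7] [-179.9    0.    98.3] clk 4.35
601 -192 220 98.3 -> d [-14.54   0.22  -0.23] a [-0.002  0.    -0.001]
601 -192 64.5 98.3 -> d [-14.54   0.25  15.32] a [-0.002  0.    -0.001]
```

Call:
send_rows(series=[{"ax": 0, "ay": 0, "az": 0, "dx": -4, "dy": 0.1, "dz": 0, "hand": 1}, {"ax": 0, "ay": 0, "az": 0, "dx": -8, "dy": 0.1, "dz": 0, "hand": 1}, {"ax": 0, "ay": 0, "az": 0, "dx": -12, "dy": 0.2, "dz": 0, "hand": 1}, {"ax": 0, "ay": 0, "az": 0, "dx": -14.5, "dy": 0.2, "dz": 2, "hand": 1}, {"ax": 0, "ay": 0, "az": 0, "dx": -14.5, "dy": 0.2, "dz": 5, "hand": 1}, {"ax": 0, "ay": 0, "az": 0, "dx": -14.5, "dy": 0.2, "dz": 8, "hand": 1}, {"ax": 0, "ay": 0, "az": 0, "dx": -14.5, "dy": 0.2, "dz": 11, "hand": 1}, {"ax": 0, "ay": 0, "az": 0, "dx": -14.5, "dy": 0.2, "dz": 13, "hand": 1}, {"ax": 0, "ay": 0, "az": 0, "dx": -14.5, "dy": 0.2, "dz": 14.4, "hand": 1}, {"ax": 0, "ay": 0, "az": 0, "dx": -14.5, "dy": 0.2, "dz": 14.4, "hand": 1}])

```text
clock: 5.35
eef_pos: [599.8, -189.0, 72.0]
tool_rot: [-3.137, -0.002, 1.715]
force: [0.1, 0.2, -1.2]
width: 24.7
gripper_force: 59.4
```

```bash
python3 to.py  "601 -192 64 98.3"
```

```text
at [ 599.8 -189.    72. ] [-1.797e+02 -1.000e-01  9.830e+01] clk 5.35
601 -192 64 98.3 -> d [-0.32  0.08  0.8 ] a [-0.004 -0.002 -0.001]
```

Call:
send_rows(series=[{"ax": 0, "ay": 0, "az": 0, "dx": 0, "dy": 0, "dz": 0.3, "hand": 1}, {"ax": 0, "ay": 0, "az": 0, "dx": 0, "dy": 0, "dz": 0.6, "hand": 1}, {"ax": 0, "ay": 0, "az": 0, "dx": 0, "dy": 0, "dz": 0.85, "hand": 1}, {"ax": 0, "ay": 0, "az": 0, "dx": 0, "dy": 0, "dz": 0.85, "hand": 1}, {"ax": 0, "ay": 0, "az": 0, "dx": 0, "dy": 0, "dz": 0.8, "hand": 0.3}, {"ax": 0, "ay": 0, "az": 0, "dx": 0, "dy": 0, "dz": 0.7, "hand": 0.3}, {"ax": 0, "ay": 0, "az": 0, "dx": 0, "dy": 0, "dz": 0.7, "hand": 0.3}, {"ax": 0, "ay": 0, "az": 0, "dx": 0, "dy": 0, "dz": 0.7, "hand": 0.3}, {"ax": 0, "ay": 0, "az": 0, "dx": 0, "dy": 0, "dz": 0.7, "hand": 0.3}, {"ax": 0, "ay": 0, "az": 0, "dx": 0, "dy": 0, "dz": -2, "hand": 0.3}])

```text
clock: 6.35
eef_pos: [599.3, -187.7, 91.4]
tool_rot: [-3.135, -0.003, 1.716]
force: [-0.6, -0.2, -0.1]
width: 59.6
gripper_force: 0.0
```

```bash
python3 to.py "601 -192 200 98.3" "459.5 -157 170 0.5" "459.5 -157 52 0.5"
```

```text
at [ 599.3 -187.7   91.4] [-179.6   -0.2   98.3] clk 6.35
601 -192 200 98.3 -> d [ -0.41   0.04 -10.86] a [-0.006 -0.003  0.   ]
459.5 -157 170 0.5 -> d [  5.09 -13.44  -7.75] a [-0.008  0.003  1.707]
459.5 -157 52 0.5 -> d [  5.05 -13.37   4.05] a [-0.008  0.003  1.707]
```

Call:
send_rows(series=[{"ax": 0, "ay": 0, "az": 0, "dx": 0, "dy": 0, "dz": -4, "hand": 0.3}, {"ax": 0, "ay": 0, "az": -0.15, "dx": 0, "dy": 0, "dz": -8, "hand": 0.3}, {"ax": 0, "ay": 0, "az": -0.3, "dx": 2, "dy": -3, "dz": -10, "hand": 0.3}, {"ax": 0, "ay": 0, "az": -1.435, "dx": 5.1, "dy": -13.4, "dz": -9, "hand": 0.3}, {"ax": 0, "ay": 0, "az": -1.435, "dx": 5.1, "dy": -13.4, "dz": -8, "hand": 0.3}, {"ax": 0, "ay": 0, "az": -1.435, "dx": 5.1, "dy": -13.4, "dz": -7.8, "hand": 0.3}, {"ax": 0, "ay": 0, "az": -1.435, "dx": 5.1, "dy": -13.4, "dz": -7.8, "hand": 0.3}, {"ax": 0, "ay": 0, "az": -1.435, "dx": 5.1, "dy": -13.4, "dz": -7.8, "hand": 0.3}, {"ax": 0, "ay": 0, "az": -1.435, "dx": 5.1, "dy": -13.4, "dz": -7.8, "hand": 0.3}, {"ax": 0, "ay": 0, "az": -1.435, "dx": 5.1, "dy": -13.4, "dz": -7.8, "hand": 0.3}])

```text
clock: 7.35
eef_pos: [462.0, -158.0, 172.5]
tool_rot: [-3.141, 0.0, 3.072]
force: [-0.1, -0.1, -0.5]
width: 59.9
gripper_force: 0.0
```

```bash
python3 to.py "459.5 -157 49 180.5"; python3 - <<'E'
from h import *
snap('top','k1');snap('side','k2')
a=cv2.resize(cv2.imread('pics/k1.png')[130:270,270:420],(400,373));b=cv2.resize(cv2.imread('pics/k2.png')[200:370,190:380],(400,358))
c=np.zeros((373,800,3),np.uint8);c[:,:400]=a;c[:358,400:]=b;cv2.imwrite('pics/k.png',c)
E
```

```text
at [ 462.  -158.   172.5] [-180.    0.  176.] clk 7.35
459.5 -157 49 180.5 -> d [ 0.26  0.08 12.35] a [-0.     0.    -0.079]
```

View pics/k.png

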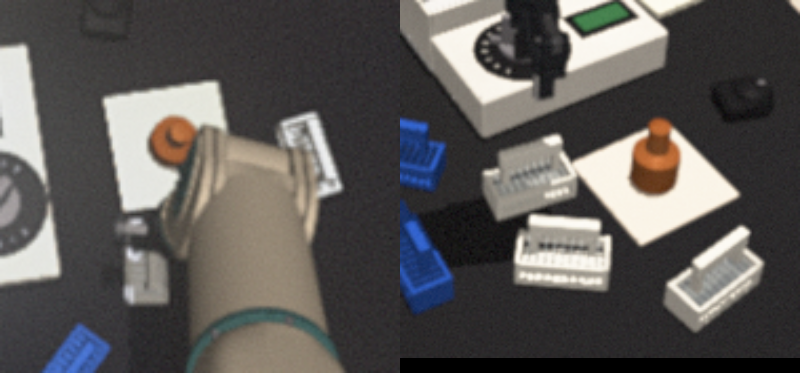

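The jar stands upright on the tile (right crop, 655,160), and rack A (530,175) is still under the gripper. Next I'll descend and grip its bar.

Call:
send_rows(series=[{"ax": 0, "ay": 0, "az": -0.078, "dx": 0.2, "dy": 0.1, "dz": 4, "hand": 0.3}, {"ax": 0, "ay": 0, "az": -0.078, "dx": 0.2, "dy": 0.1, "dz": 8, "hand": 0.3}, {"ax": 0, "ay": 0, "az": -0.078, "dx": 0.2, "dy": 0.1, "dz": 11, "hand": 0.3}, {"ax": 0, "ay": 0, "az": -0.078, "dx": 0.2, "dy": 0.1, "dz": 12.1, "hand": 0.3}, {"ax": 0, "ay": 0, "az": -0.078, "dx": 0.2, "dy": 0.1, "dz": 12.1, "hand": 0.3}, {"ax": 0, "ay": 0, "az": -0.078, "dx": 0.2, "dy": 0.1, "dz": 12.1, "hand": 1}, {"ax": 0, "ay": 0, "az": -0.078, "dx": 0.2, "dy": 0.1, "dz": 12.1, "hand": 1}, {"ax": 0, "ay": 0, "az": -0.078, "dx": 0.2, "dy": 0.1, "dz": 12.1, "hand": 1}, {"ax": 0, "ay": 0, "az": -0.078, "dx": 0.2, "dy": 0.1, "dz": 12.1, "hand": 1}, {"ax": 0, "ay": 0, "az": -0.078, "dx": 0.2, "dy": 0.1, "dz": 12.1, "hand": 1}])

```text
clock: 8.45
eef_pos: [460.9, -157.1, 52.4]
tool_rot: [-3.141, 0.002, -3.14]
force: [-0.4, -1.6, 7.3]
width: 11.1
gripper_force: 62.1
```

```bash
cat > ch.py <<'E'
# world target of an incubator point: python3 ch.py x y
import sys,numpy as np
O=np.array([552.2,105.6]);c,s=np.cos(np.radians(8.3)),np.sin(np.radians(8.3))
for a in sys.argv[1:]:
    x,y=map(float,a.split());print(a,'->',np.round(O+[c*x-s*y,s*x+c*y],1))
E
python3 ch.py "85 71" "0 71" "-85 71" "-45 -78"; python3 to.py "460 -157 210 180.5"; python3 - <<'E'
from h import *
im=snap('top')
# check incubator frame: chamber inner floor corners etc. projected
O=np.array([552.2,105.6]);c,s=np.cos(np.radians(8.3)),np.sin(np.radians(8.3))
P=lambda x,y,z:[O[0]+c*x-s*y,O[1]+s*x+c*y,z]
print(proj(im,[P(136,-142,60),P(-136,-142,60),P(136,142,95),P(-136,142,95),P(-45,-78,111)])/.64)
E
```

```text
85 71 -> [626.1 188.1]
0 71 -> [542.  175.9]
-85 71 -> [457.8 163.6]
-45 -78 -> [518.9  21.9]
at [ 460.9 -157.1   52.4] [-1.800e+02  1.000e-01 -1.799e+02] clk 8.45
460 -157 210 180.5 -> d [  0.06  -0.   -15.76] a [-0.001  0.002 -0.007]
[[436.46915115 228.56947134]
 [456.42699224 364.42580311]
 [291.77583023 242.57515234]
 [307.11756305 382.71667128]
 [417.54548363 318.30342519]]
```

```bash
python3 to.py "626.1 188.1 210 98.3"
```

```text
at [ 460.9 -157.1   52.4] [-1.800e+02  1.000e-01 -1.799e+02] clk 8.5
626.1 188.1 210 98.3 -> d [-16.62  34.48 -15.75] a [1.000e-03 2.000e-03 1.428e+00]
```

Call:
send_rows(series=[{"ax": 0, "ay": 0, "az": 0, "dx": 0, "dy": 0, "dz": -2, "hand": 1}, {"ax": 0, "ay": 0, "az": 0, "dx": 0, "dy": 0, "dz": -6, "hand": 1}, {"ax": 0, "ay": 0, "az": 0, "dx": 0, "dy": 0, "dz": -10, "hand": 1}, {"ax": 0, "ay": 0, "az": 0, "dx": 0, "dy": 0, "dz": -14, "hand": 1}, {"ax": 0, "ay": 0, "az": 0, "dx": 0, "dy": 0, "dz": -16, "hand": 1}])

```text
clock: 9.0
eef_pos: [461.1, -157.0, 214.6]
tool_rot: [-3.14, 0.005, -3.14]
force: [0.0, -0.9, -2.2]
width: 11.0
gripper_force: 60.9
```

```bash
python3 to.py "626.1 188.1 210 98.3"
```

```text
at [ 461.1 -157.   214.6] [-179.9    0.3 -179.9] clk 9.0
626.1 188.1 210 98.3 -> d [-16.56  34.48   0.49] a [0.002 0.005 1.428]
```

Call:
send_rows(series=[{"ax": 0, "ay": 0, "az": 0.15, "dx": -1.5, "dy": 3, "dz": 0, "hand": 1}, {"ax": 0, "ay": 0, "az": 0.3, "dx": -3.5, "dy": 7, "dz": 0, "hand": 1}, {"ax": 0, "ay": 0, "az": 0.45, "dx": -5.5, "dy": 11.5, "dz": 0, "hand": 1}, {"ax": 0, "ay": 0, "az": 0.6, "dx": -7.5, "dy": 16, "dz": 0, "hand": 1}, {"ax": 0, "ay": 0, "az": 0.75, "dx": -9.5, "dy": 20, "dz": 0, "hand": 1}, {"ax": 0, "ay": 0, "az": 0.9, "dx": -11.5, "dy": 24, "dz": 0, "hand": 1}, {"ax": 0, "ay": 0, "az": 1.05, "dx": -13.5, "dy": 28, "dz": 0, "hand": 1}, {"ax": 0, "ay": 0, "az": 1.2, "dx": -15.2, "dy": 31.5, "dz": 0, "hand": 1}, {"ax": 0, "ay": 0, "az": 1.34, "dx": -16.2, "dy": 33.7, "dz": 0, "hand": 1}, {"ax": 0, "ay": 0, "az": 1.428, "dx": -16.6, "dy": 34.5, "dz": 0, "hand": 1}])

```text
clock: 10.0
eef_pos: [625.0, 193.5, 210.4]
tool_rot: [-3.141, -0.002, 1.716]
force: [-1.1, -0.1, -2.0]
width: 10.8
gripper_force: 60.8
```

```bash
python3 to.py "626.1 188.1 63 98.3"
```

```text
at [625.  193.5 210.4] [-1.80e+02 -1.00e-01  9.83e+01] clk 10.0
626.1 188.1 63 98.3 -> d [-0.58  0.04 14.74] a [-0.001 -0.002  0.   ]
```

Call:
send_rows(series=[{"ax": 0, "ay": 0, "az": 0, "dx": -0.1, "dy": 0, "dz": 0, "hand": 1}, {"ax": 0, "ay": 0, "az": 0, "dx": -0.1, "dy": 0, "dz": 3, "hand": 1}, {"ax": 0, "ay": 0, "az": 0, "dx": -0.1, "dy": 0, "dz": 6, "hand": 1}, {"ax": 0, "ay": 0, "az": 0, "dx": -0.1, "dy": 0, "dz": 9, "hand": 1}, {"ax": 0, "ay": 0, "az": 0, "dx": -0.1, "dy": 0, "dz": 11.5, "hand": 1}, {"ax": 0, "ay": 0, "az": 0, "dx": -0.1, "dy": 0, "dz": 13.5, "hand": 1}, {"ax": 0, "ay": 0, "az": 0, "dx": -0.1, "dy": 0, "dz": 13.8, "hand": 1}, {"ax": 0, "ay": 0, "az": 0, "dx": -0.1, "dy": 0, "dz": 14, "hand": 1}, {"ax": 0, "ay": 0, "az": 0, "dx": -0.1, "dy": 0, "dz": 14, "hand": 1}])

```text
clock: 10.9
eef_pos: [626.1, 187.2, 72.3]
tool_rot: [3.14, -0.0, 1.716]
force: [-0.0, -0.2, -1.5]
width: 11.0
gripper_force: 60.7
```

```bash
python3 to.py "626.1 188.1 60.4 98.3"
```

```text
at [626.1 187.2  72.3] [179.9  -0.   98.3] clk 10.9
626.1 188.1 60.4 98.3 -> d [0.08 0.01 1.19] a [ 0.001 -0.     0.   ]
```

Call:
send_rows(series=[{"ax": 0, "ay": 0, "az": 0, "dx": 0, "dy": 0, "dz": 0.5, "hand": 1}, {"ax": 0, "ay": 0, "az": 0, "dx": 0, "dy": 0, "dz": 0.9, "hand": 1}, {"ax": 0, "ay": 0, "az": 0, "dx": 0, "dy": 0, "dz": 1.2, "hand": 1}, {"ax": 0, "ay": 0, "az": 0, "dx": 0, "dy": 0, "dz": 1.2, "hand": 1}, {"ax": 0, "ay": 0, "az": 0, "dx": 0, "dy": 0, "dz": 1.1, "hand": 0.7}, {"ax": 0, "ay": 0, "az": 0, "dx": 0, "dy": 0, "dz": 1.1, "hand": 0.7}, {"ax": 0, "ay": 0, "az": 0, "dx": 0, "dy": 0, "dz": 1.1, "hand": 0.7}, {"ax": 0, "ay": 0, "az": 0, "dx": 0, "dy": 0, "dz": 1.1, "hand": 0.7}, {"ax": 0, "ay": 0, "az": 0, "dx": 0, "dy": 0, "dz": -2, "hand": 0.7}, {"ax": 0, "ay": 0, "az": 0, "dx": 0, "dy": 0, "dz": -6, "hand": 0.7}])

```text
clock: 11.9
eef_pos: [623.6, 187.3, 129.8]
tool_rot: [-3.136, 0.001, 1.716]
force: [0.5, 0.1, 1.3]
width: 25.8
gripper_force: 0.0
```

```bash
python3 to.py "626.1 188.1 210 98.3" "453 -267 210 152.6"; python3 - <<'E'
from h import *
snap('top','l1');snap('side','l2')
a=cv2.resize(cv2.imread('pics/l1.png')[130:270,170:420],(450,252));b=cv2.resize(cv2.imread('pics/l2.png')[140:370,170:380],(350,383))
c=np.zeros((383,800,3),np.uint8);c[:252,:450]=a;c[:383,450:]=b;cv2.imwrite('pics/l.png',c)
E
```

```text
at [623.6 187.3 129.8] [-1.797e+02  1.000e-01  9.830e+01] clk 11.9
626.1 188.1 210 98.3 -> d [ 0.04  0.21 -8.02] a [-0.005  0.001  0.   ]
453 -267 210 152.6 -> d [-42.5  -23.49  -7.86] a [-0.005 -0.002 -0.948]
```

View pics/l.png

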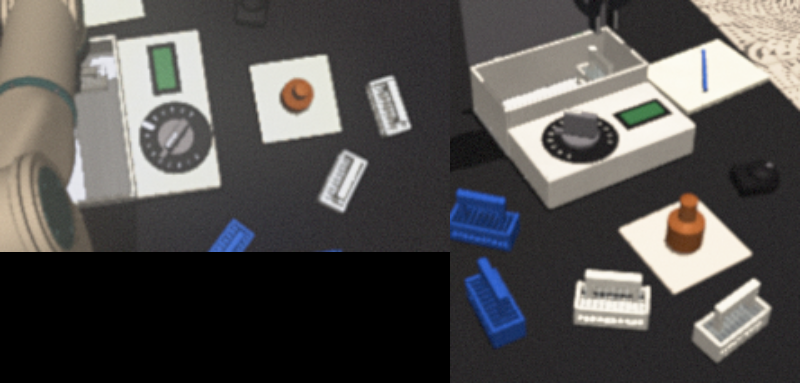

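Rack A stands in the chamber (595,60), and B (612,300) and C (735,320) are still on the bench. I'll re-measure those while the arm goes back.

Call:
send_rows(series=[{"ax": 0, "ay": 0, "az": 0, "dx": 0, "dy": 0, "dz": -4, "hand": 0.5}, {"ax": 0, "ay": 0, "az": 0, "dx": 0, "dy": 0, "dz": -7.9, "hand": 0.4}, {"ax": 0, "ay": 0, "az": -0.947, "dx": -42.5, "dy": -23.5, "dz": -7.9, "hand": 0.3}, {"ax": 0, "ay": 0, "az": -0.947, "dx": -42.5, "dy": -23.5, "dz": -7.9, "hand": 0.3}, {"ax": 0, "ay": 0, "az": -0.947, "dx": -42.5, "dy": -23.5, "dz": -7.9, "hand": 0.3}, {"ax": 0, "ay": 0, "az": -0.947, "dx": -42.5, "dy": -23.5, "dz": -7.9, "hand": 0.3}, {"ax": 0, "ay": 0, "az": -0.947, "dx": -42.5, "dy": -23.5, "dz": -7.9, "hand": 0.3}, {"ax": 0, "ay": 0, "az": -0.947, "dx": -42.5, "dy": -23.5, "dz": -7.9, "hand": 0.3}, {"ax": 0, "ay": 0, "az": -0.947, "dx": -42.5, "dy": -23.5, "dz": -7.9, "hand": 0.3}])

```text
clock: 12.9
eef_pos: [501.1, -141.5, 210.1]
tool_rot: [3.141, 0.0, 2.667]
force: [0.5, 0.6, 0.3]
width: 60.0
gripper_force: 0.0
```

```bash
python3 to.py "453 -267 160 152.6" "453 -267 49 152.6"; python3 m.py | head -7
```

```text
at [ 501.1 -141.5  210.1] [180.    0.  152.8] clk 12.9
453 -267 160 152.6 -> d [ -1.45 -13.36   5.01] a [0.    0.    0.004]
453 -267 49 152.6 -> d [ -1.45 -13.36  16.11] a [0.    0.    0.004]
area 4396.0 [350.  193.9] z 60 [ 543.8 -258.7] [304.8 242.5] 22.3
area 7721.5 [249.4 199.6] z 60 [556.9 108.1] [286.8 292.5] 8.4
deck [[707.3 -15.3  60. ]
 [438.4 -53.6  60. ]] 271.6067723836631
cham [[666.  265.5  95. ]
 [397.3 226.1  95. ]] 271.62345765037463
deck side [[ 708.7  -18.2   60. ]
```

Call:
send_rows(series=[{"ax": 0, "ay": 0, "az": 0, "dx": -0.5, "dy": -4.5, "dz": 1, "hand": 0.3}, {"ax": 0, "ay": 0, "az": 0, "dx": -1, "dy": -9, "dz": 3, "hand": 0.3}, {"ax": 0, "ay": 0, "az": 0, "dx": -1.5, "dy": -13.4, "dz": 5, "hand": 0.3}, {"ax": 0, "ay": 0, "az": 0, "dx": -1.5, "dy": -13.4, "dz": 8, "hand": 0.3}, {"ax": 0, "ay": 0, "az": 0, "dx": -1.5, "dy": -13.4, "dz": 8, "hand": 0.3}])

```text
clock: 13.5
eef_pos: [450.6, -265.6, 127.2]
tool_rot: [-3.141, -0.007, 2.659]
force: [-1.0, 1.3, -0.1]
width: 59.7
gripper_force: 0.0
```

```bash
python3 to.py "453 -267 49 152.6"; python3 - <<'E'
from h import *
snap('side','b2');b=cv2.resize(cv2.imread('pics/b2.png')[220:370,220:380],(480,450));cv2.imwrite('pics/b.png',b)
E
```

```text
at [ 450.6 -265.6  127.2] [-180.    -0.4  152.4] clk 13.5
453 -267 49 152.6 -> d [-0.33 -0.01  7.82] a [-0.    -0.007 -0.004]
```

View pics/b.png

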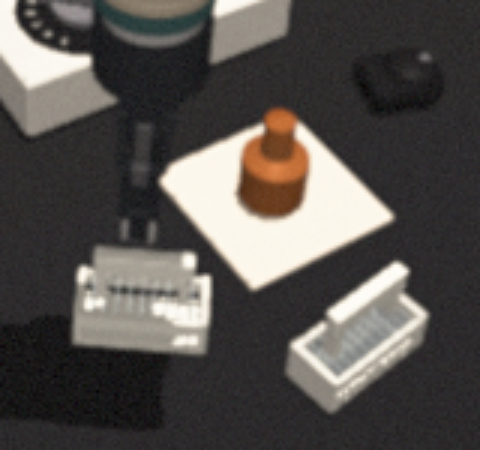

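The gripper (140,230) is above rack B's bar (145,262), so I can go down.

Call:
send_rows(series=[{"ax": 0, "ay": 0, "az": 0, "dx": -0.1, "dy": 0, "dz": 3, "hand": 0.3}, {"ax": 0, "ay": 0, "az": 0, "dx": -0.1, "dy": 0, "dz": 6, "hand": 0.3}, {"ax": 0, "ay": 0, "az": 0, "dx": -0.1, "dy": 0, "dz": 7.7, "hand": 0.3}, {"ax": 0, "ay": 0, "az": 0, "dx": -0.1, "dy": 0, "dz": 7.7, "hand": 0.3}, {"ax": 0, "ay": 0, "az": 0, "dx": -0.1, "dy": 0, "dz": 7.7, "hand": 1}, {"ax": 0, "ay": 0, "az": 0, "dx": -0.1, "dy": 0, "dz": 7.7, "hand": 1}, {"ax": 0, "ay": 0, "az": 0, "dx": -0.1, "dy": 0, "dz": 7.7, "hand": 1}, {"ax": 0, "ay": 0, "az": 0, "dx": -0.1, "dy": 0, "dz": 7.7, "hand": 1}, {"ax": 0, "ay": 0, "az": 0, "dx": -0.1, "dy": 0, "dz": 7.7, "hand": 1}, {"ax": 0, "ay": 0, "az": 0, "dx": -0.1, "dy": 0, "dz": 7.7, "hand": 1}])

```text
clock: 14.55
eef_pos: [455.0, -266.5, 54.1]
tool_rot: [-3.142, 0.001, 2.663]
force: [-0.6, -0.2, 6.5]
width: 10.8
gripper_force: 62.5
```

Call:
send_rows(series=[{"ax": 0, "ay": 0, "az": 0, "dx": 0, "dy": 0, "dz": -2, "hand": 1}, {"ax": 0, "ay": 0, "az": 0, "dx": 0, "dy": 0, "dz": -6, "hand": 1}, {"ax": 0, "ay": 0, "az": 0, "dx": 0, "dy": 0, "dz": -10, "hand": 1}, {"ax": 0, "ay": 0, "az": 0, "dx": 0, "dy": 0, "dz": -14, "hand": 1}, {"ax": 0, "ay": 0, "az": 0, "dx": 0, "dy": 0, "dz": -16, "hand": 1}])

```text
clock: 15.05
eef_pos: [455.6, -266.7, 216.5]
tool_rot: [3.142, 0.004, 2.663]
force: [0.6, -0.6, -1.4]
width: 10.9
gripper_force: 61.4
```

```bash
python3 to.py "542 175.9 210 98.3"
```

```text
at [ 455.6 -266.7  216.5] [180.    0.2 152.6] clk 15.05
542 175.9 210 98.3 -> d [12.74 43.26  0.6 ] a [0.002 0.004 0.947]
```

Call:
send_rows(series=[{"ax": 0, "ay": 0, "az": 0.1, "dx": 1, "dy": 3, "dz": 0, "hand": 1}, {"ax": 0, "ay": 0, "az": 0.2, "dx": 2.2, "dy": 7.5, "dz": 0, "hand": 1}, {"ax": 0, "ay": 0, "az": 0.3, "dx": 3.6, "dy": 12.2, "dz": 0, "hand": 1}, {"ax": 0, "ay": 0, "az": 0.4, "dx": 5, "dy": 17, "dz": 0, "hand": 1}, {"ax": 0, "ay": 0, "az": 0.5, "dx": 6.4, "dy": 21.8, "dz": 0, "hand": 1}, {"ax": 0, "ay": 0, "az": 0.62, "dx": 7.8, "dy": 26.5, "dz": 0, "hand": 1}, {"ax": 0, "ay": 0, "az": 0.72, "dx": 9.2, "dy": 31.2, "dz": 0, "hand": 1}, {"ax": 0, "ay": 0, "az": 0.82, "dx": 10.6, "dy": 36, "dz": 0, "hand": 1}, {"ax": 0, "ay": 0, "az": 0.9, "dx": 12, "dy": 40.5, "dz": 0, "hand": 1}, {"ax": 0, "ay": 0, "az": 0.947, "dx": 12.7, "dy": 43.2, "dz": 0, "hand": 1}])

```text
clock: 16.05
eef_pos: [540.1, 181.2, 212.7]
tool_rot: [-3.141, -0.002, 1.718]
force: [-0.5, -0.0, -1.1]
width: 10.9
gripper_force: 61.4
```

Call:
send_rows(series=[{"ax": 0, "ay": 0, "az": 0, "dx": 0, "dy": 0, "dz": 0, "hand": 1}, {"ax": 0, "ay": 0, "az": 0, "dx": 0, "dy": 0, "dz": 3, "hand": 1}, {"ax": 0, "ay": 0, "az": 0, "dx": 0, "dy": 0, "dz": 4, "hand": 1}, {"ax": 0, "ay": 0, "az": 0, "dx": 0, "dy": 0, "dz": 4, "hand": 1}])

```text
clock: 16.45
eef_pos: [539.1, 174.5, 171.6]
tool_rot: [-3.137, 0.001, 1.715]
force: [-0.0, -0.4, -2.2]
width: 10.7
gripper_force: 61.3
```

```bash
python3 to.py "542 175.9 62 98.3"
```

```text
at [539.1 174.5 171.6] [-1.797e+02  1.000e-01  9.820e+01] clk 16.45
542 175.9 62 98.3 -> d [ 0.11  0.36 10.96] a [-0.005  0.001 -0.001]
```

Call:
send_rows(series=[{"ax": 0, "ay": 0, "az": 0, "dx": 0.1, "dy": 0.1, "dz": 3, "hand": 1}, {"ax": 0, "ay": 0, "az": 0, "dx": 0.1, "dy": 0.1, "dz": 6, "hand": 1}, {"ax": 0, "ay": 0, "az": 0, "dx": 0.1, "dy": 0.1, "dz": 8.5, "hand": 1}, {"ax": 0, "ay": 0, "az": 0, "dx": 0.1, "dy": 0.1, "dz": 9.8, "hand": 1}, {"ax": 0, "ay": 0, "az": 0, "dx": 0.1, "dy": 0.1, "dz": 10, "hand": 1}, {"ax": 0, "ay": 0, "az": 0, "dx": 0.1, "dy": 0.1, "dz": 10.2, "hand": 1}, {"ax": 0, "ay": 0, "az": 0, "dx": 0.1, "dy": 0.1, "dz": 10.2, "hand": 1}])

```text
clock: 17.15
eef_pos: [542.7, 177.1, 72.4]
tool_rot: [3.14, -0.0, 1.716]
force: [-1.3, 0.6, -1.6]
width: 11.0
gripper_force: 61.3
```

```bash
python3 to.py "542 175.9 62 98.3"
```

```text
at [542.7 177.1  72.4] [179.9  -0.   98.3] clk 17.15
542 175.9 62 98.3 -> d [-0.1  -0.09  1.04] a [ 0.002 -0.    -0.   ]
```

Call:
send_rows(series=[{"ax": 0, "ay": 0, "az": 0, "dx": 0, "dy": 0, "dz": 0.5, "hand": 1}, {"ax": 0, "ay": 0, "az": 0, "dx": 0, "dy": 0, "dz": 0.8, "hand": 1}, {"ax": 0, "ay": 0, "az": 0, "dx": 0, "dy": 0, "dz": 1.05, "hand": 1}, {"ax": 0, "ay": 0, "az": 0, "dx": 0, "dy": 0, "dz": 1.05, "hand": 1}, {"ax": 0, "ay": 0, "az": 0, "dx": 0, "dy": 0, "dz": 1, "hand": 0.7}, {"ax": 0, "ay": 0, "az": 0, "dx": 0, "dy": 0, "dz": 1, "hand": 0.7}, {"ax": 0, "ay": 0, "az": 0, "dx": 0, "dy": 0, "dz": 1, "hand": 0.7}, {"ax": 0, "ay": 0, "az": 0, "dx": 0, "dy": 0, "dz": 1, "hand": 0.7}, {"ax": 0, "ay": 0, "az": 0, "dx": 0, "dy": 0, "dz": -2, "hand": 0.7}, {"ax": 0, "ay": 0, "az": 0, "dx": 0, "dy": 0, "dz": -6, "hand": 0.7}])

```text
clock: 18.15
eef_pos: [540.0, 176.4, 130.1]
tool_rot: [-3.136, 0.001, 1.716]
force: [1.2, 1.7, 0.5]
width: 25.6
gripper_force: 0.0
```

```bash
python3 m.py | head -3; python3 to.py "542 175.9 210 98.3" "584 -352 210 17.3" "584 -352 130 17.3"
```

```text
area 491.5 [386.9 190.1] z 34 [ 578.7 -353.8] [101.   56.3] 17.1
   yaw deg 17.145674
area 1914.5 [333.4 184.6] z 6 [ 600.1 -191. ] [144.8 144.4] 9.4
at [545.2 177.6 135.6] [ 1.795e+02 -1.000e-01  9.830e+01] clk 18.25
542 175.9 210 98.3 -> d [-0.11 -0.27 -7.44] a [ 0.009 -0.001 -0.   ]
584 -352 210 17.3 -> d [-52.95  -3.73  -7.54] a [ 0.006 -0.007  1.414]
584 -352 130 17.3 -> d [-52.97  -3.8    0.46] a [ 0.006 -0.007  1.414]
```

Call:
send_rows(series=[{"ax": 0, "ay": 0, "az": 0, "dx": 0, "dy": 0, "dz": -4, "hand": 0.5}, {"ax": 0, "ay": 0, "az": 0, "dx": 0, "dy": 0, "dz": -7.5, "hand": 0.4}, {"ax": 0, "ay": 0, "az": 1.414, "dx": -52.9, "dy": -3.7, "dz": -7.5, "hand": 0.3}, {"ax": 0, "ay": 0, "az": 1.414, "dx": -52.9, "dy": -3.7, "dz": -7.5, "hand": 0.3}, {"ax": 0, "ay": 0, "az": 1.414, "dx": -52.9, "dy": -3.7, "dz": -7.5, "hand": 0.3}, {"ax": 0, "ay": 0, "az": 1.414, "dx": -52.9, "dy": -3.7, "dz": -7.5, "hand": 0.3}, {"ax": 0, "ay": 0, "az": 1.414, "dx": -52.9, "dy": -3.7, "dz": -7.5, "hand": 0.3}])

```text
clock: 18.95
eef_pos: [560.3, -74.1, 206.0]
tool_rot: [-3.141, -0.0, 0.96]
force: [1.2, 0.1, -0.3]
width: 59.5
gripper_force: 0.0
```

```bash
python3 m.py | head -3; python3 - <<'E'
from h import *
snap('top','c1');snap('side','c2')
a=cv2.resize(cv2.imread('pics/c1.png')[150:230,340:420],(400,400),interpolation=cv2.INTER_CUBIC);b=cv2.resize(cv2.imread('pics/c2.png')[140:370,170:380],(400,438))
c=np.zeros((438,800,3),np.uint8);c[:400,:400]=a;c[:438,400:]=b;cv2.imwrite('pics/c.png',c)
E
```

```text
area 501.0 [393.6 196.8] z 34 [ 557.1 -374.8] [101.1  57.5] 17.2
   yaw deg 17.179085
area 23431.5 [267.9 242.9] z 60 [389.7 -16. ] [779.6 515.5] 5.7
```

View pics/c.png

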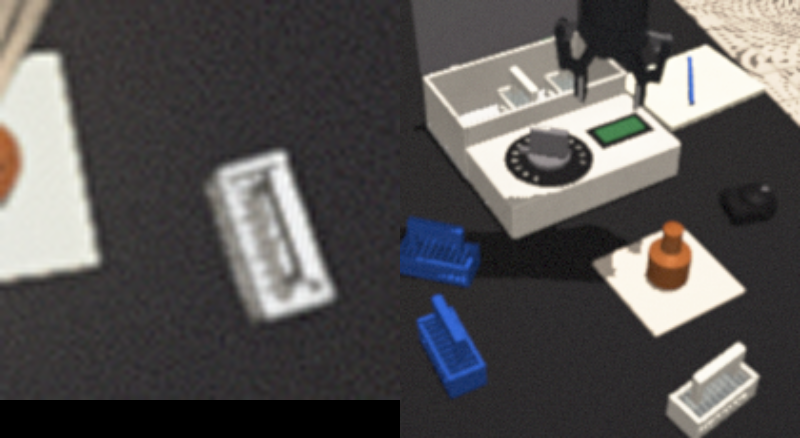

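Rack C is being pushed aside and was still moving. A and B stand in the chamber (520,90 and 565,80). I'll step a little closer and measure C again.

Call:
send_rows(series=[{"ax": 0, "ay": 0, "az": 0.3, "dx": 0, "dy": 0, "dz": 0, "hand": 0.3}, {"ax": 0, "ay": 0, "az": 0.3, "dx": 0, "dy": 0, "dz": 0, "hand": 0.3}, {"ax": 0, "ay": 0, "az": 0.3, "dx": 0, "dy": 0, "dz": 0, "hand": 0.3}, {"ax": 0, "ay": 0, "az": 0.3, "dx": 0, "dy": 0, "dz": 0, "hand": 0.3}])

```text
clock: 19.55
eef_pos: [560.4, -70.7, 205.9]
tool_rot: [-3.141, 0.0, 0.672]
force: [-1.1, -0.6, -1.2]
width: 59.8
gripper_force: 0.0
```

```bash
python3 m.py | head -2; python3 m.py | head -2;python3 to.py "555 -377 210 17.3"
```

```text
area 500.0 [393.6 196.8] z 34 [ 557.2 -374.7] [100.9  57.5] 17.2
   yaw deg 17.17911
area 501.0 [393.6 196.8] z 34 [ 557.2 -374.7] [100.9  57.5] 17.2
   yaw deg 17.17911
at [560.5 -71.9 206.3] [-180.    -0.    38.3] clk 19.75
555 -377 210 17.3 -> d [-19.33  23.61  -0.38] a [-0.    -0.     0.366]
```

```bash
python3 to.py "558 -377.5 140 17.3" "558 -377.5 50 17.3"
```

```text
at [560.5 -71.9 206.3] [-180.    -0.    38.3] clk 19.75
558 -377.5 140 17.3 -> d [-19.13  23.83   6.62] a [-0.    -0.     0.366]
558 -377.5 50 17.3 -> d [-19.13  23.84  15.62] a [-0.    -0.     0.366]
```

Call:
send_rows(series=[{"ax": 0, "ay": 0, "az": 0.366, "dx": -19.1, "dy": 23.8, "dz": 0, "hand": 0.3}, {"ax": 0, "ay": 0, "az": 0.366, "dx": -19.1, "dy": 23.8, "dz": 0, "hand": 0.3}, {"ax": 0, "ay": 0, "az": 0.366, "dx": -19.1, "dy": 23.8, "dz": 0, "hand": 0.3}, {"ax": 0, "ay": 0, "az": 0.366, "dx": -19.1, "dy": 23.8, "dz": 0, "hand": 0.3}, {"ax": 0, "ay": 0, "az": 0.366, "dx": -19.1, "dy": 23.8, "dz": 0, "hand": 0.3}, {"ax": 0, "ay": 0, "az": 0.366, "dx": -19.1, "dy": 23.8, "dz": 2, "hand": 0.3}, {"ax": 0, "ay": 0, "az": 0.366, "dx": -19.1, "dy": 23.8, "dz": 5, "hand": 0.3}, {"ax": 0, "ay": 0, "az": 0.366, "dx": -19.1, "dy": 23.8, "dz": 7, "hand": 0.3}, {"ax": 0, "ay": 0, "az": 0.366, "dx": -19.1, "dy": 23.8, "dz": 8, "hand": 0.3}, {"ax": 0, "ay": 0, "az": 0.366, "dx": -19.1, "dy": 23.8, "dz": 8, "hand": 0.3}])

```text
clock: 20.75
eef_pos: [556.8, -376.5, 124.8]
tool_rot: [-3.139, 0.001, 0.301]
force: [-0.3, -0.1, -0.0]
width: 59.8
gripper_force: 0.0
```

```bash
python3 to.py "558 -377.5 51 17.3"; python3 - <<'E'
from h import *
snap('side','d2');b=cv2.resize(cv2.imread('pics/d2.png')[220:380,250:400],(450,480));cv2.imwrite('pics/d.png',b)
E
```

```text
at [ 556.8 -376.5  124.8] [-1.799e+02  1.000e-01  1.720e+01] clk 20.75
558 -377.5 51 17.3 -> d [0.09 0.15 7.38] a [-0.003  0.001 -0.001]
```

View pics/d.png

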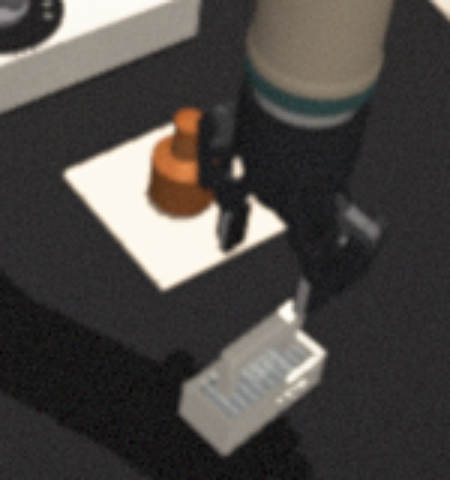

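The fingertips (232,240 and 303,300) straddle rack C's bar (255,335). I'll descend and grip.

Call:
send_rows(series=[{"ax": 0, "ay": 0, "az": 0, "dx": 0, "dy": 0.1, "dz": 3, "hand": 0.3}, {"ax": 0, "ay": 0, "az": 0, "dx": 0, "dy": 0.1, "dz": 6, "hand": 0.3}, {"ax": 0, "ay": 0, "az": 0, "dx": 0, "dy": 0.1, "dz": 7.4, "hand": 0.3}, {"ax": 0, "ay": 0, "az": 0, "dx": 0, "dy": 0.1, "dz": 7.4, "hand": 0.3}, {"ax": 0, "ay": 0, "az": 0, "dx": 0, "dy": 0.1, "dz": 7.4, "hand": 1}, {"ax": 0, "ay": 0, "az": 0, "dx": 0, "dy": 0.1, "dz": 7.4, "hand": 1}, {"ax": 0, "ay": 0, "az": 0, "dx": 0, "dy": 0.1, "dz": 7.4, "hand": 1}, {"ax": 0, "ay": 0, "az": 0, "dx": 0, "dy": 0.1, "dz": 7.4, "hand": 1}, {"ax": 0, "ay": 0, "az": 0, "dx": 0, "dy": 0.1, "dz": 7.4, "hand": 1}, {"ax": 0, "ay": 0, "az": 0, "dx": 0, "dy": 0.1, "dz": 7.4, "hand": 1}])

```text
clock: 21.8
eef_pos: [558.4, -379.2, 53.6]
tool_rot: [3.14, -0.001, 0.3]
force: [1.1, 0.0, 6.1]
width: 11.3
gripper_force: 62.0
```

Call:
send_rows(series=[{"ax": 0, "ay": 0, "az": 0, "dx": 0, "dy": 0, "dz": -2, "hand": 1}, {"ax": 0, "ay": 0, "az": 0, "dx": 0, "dy": 0, "dz": -6, "hand": 1}, {"ax": 0, "ay": 0, "az": 0, "dx": 0, "dy": 0, "dz": -10, "hand": 1}, {"ax": 0, "ay": 0, "az": 0, "dx": 0, "dy": 0, "dz": -14, "hand": 1}, {"ax": 0, "ay": 0, "az": 0, "dx": 0, "dy": 0, "dz": -17, "hand": 1}, {"ax": 0, "ay": 0, "az": 0, "dx": 0, "dy": 0, "dz": -18, "hand": 1}])

```text
clock: 22.4
eef_pos: [558.4, -379.6, 235.5]
tool_rot: [3.138, -0.003, 0.3]
force: [-0.3, -0.5, -0.9]
width: 11.1
gripper_force: 60.9
```

```bash
python3 to.py "457.8 163.6 220 98.3"
```

```text
at [ 558.4 -379.6  235.5] [179.8  -0.2  17.2] clk 22.4
457.8 163.6 220 98.3 -> d [  6.42 -54.87   1.36] a [ 0.005  0.    -1.416]
```

Call:
send_rows(series=[{"ax": 0, "ay": 0, "az": -0.1, "dx": 0.3, "dy": -3, "dz": 0, "hand": 1}, {"ax": 0, "ay": 0, "az": -0.24, "dx": 0.9, "dy": -7.5, "dz": 0, "hand": 1}, {"ax": 0, "ay": 0, "az": -0.38, "dx": 1.4, "dy": -12.2, "dz": 0, "hand": 1}, {"ax": 0, "ay": 0, "az": -0.52, "dx": 2, "dy": -17, "dz": 0, "hand": 1}, {"ax": 0, "ay": 0, "az": -0.66, "dx": 2.5, "dy": -21.8, "dz": 0, "hand": 1}, {"ax": 0, "ay": 0, "az": -0.8, "dx": 3.1, "dy": -26.5, "dz": 0, "hand": 1}, {"ax": 0, "ay": 0, "az": -0.94, "dx": 3.7, "dy": -31.2, "dz": 0, "hand": 1}, {"ax": 0, "ay": 0, "az": -1.08, "dx": 4.2, "dy": -36, "dz": 0, "hand": 1}, {"ax": 0, "ay": 0, "az": -1.2, "dx": 4.7, "dy": -40, "dz": 0, "hand": 1}, {"ax": 0, "ay": 0, "az": -1.3, "dx": 5, "dy": -43, "dz": 0, "hand": 1}])

```text
clock: 23.4
eef_pos: [476.3, 50.4, 231.0]
tool_rot: [-3.138, -0.001, 1.608]
force: [0.8, 0.2, -1.3]
width: 10.9
gripper_force: 60.9
```

```bash
python3 to.py "457.8 163.6 220 98.3"
```

```text
at [476.3  50.4 231. ] [-1.798e+02 -1.000e-01  9.210e+01] clk 23.4
457.8 163.6 220 98.3 -> d [11.38 -1.43  1.11] a [-0.003 -0.001 -0.108]
```

Call:
send_rows(series=[{"ax": 0, "ay": 0, "az": -0.1, "dx": 4, "dy": -0.5, "dz": 0, "hand": 1}, {"ax": 0, "ay": 0, "az": -0.108, "dx": 8, "dy": -1, "dz": 0, "hand": 1}, {"ax": 0, "ay": 0, "az": -0.108, "dx": 10.5, "dy": -1.4, "dz": 1, "hand": 1}, {"ax": 0, "ay": 0, "az": -0.108, "dx": 11.5, "dy": -1.4, "dz": 3, "hand": 1}, {"ax": 0, "ay": 0, "az": -0.108, "dx": 11.5, "dy": -1.4, "dz": 5, "hand": 1}, {"ax": 0, "ay": 0, "az": -0.108, "dx": 11.5, "dy": -1.4, "dz": 5, "hand": 1}])

```text
clock: 24.0
eef_pos: [457.9, 161.3, 179.2]
tool_rot: [-3.134, 0.002, 1.709]
force: [-1.7, 0.2, -1.2]
width: 11.1
gripper_force: 60.8
```

```bash
python3 to.py "457.8 163.6 61.5 98.3"
```

```text
at [457.9 161.3 179.2] [-1.796e+02  1.000e-01  9.790e+01] clk 24.0
457.8 163.6 61.5 98.3 -> d [ 0.25  0.11 11.77] a [-0.008  0.002 -0.007]
```

Call:
send_rows(series=[{"ax": 0, "ay": 0, "az": -0.006, "dx": 0.1, "dy": 0, "dz": 3, "hand": 1}, {"ax": 0, "ay": 0, "az": -0.006, "dx": 0.1, "dy": 0, "dz": 6, "hand": 1}, {"ax": 0, "ay": 0, "az": -0.006, "dx": 0.1, "dy": 0, "dz": 9, "hand": 1}, {"ax": 0, "ay": 0, "az": -0.006, "dx": 0.1, "dy": 0, "dz": 10.5, "hand": 1}, {"ax": 0, "ay": 0, "az": -0.006, "dx": 0.1, "dy": 0, "dz": 10.8, "hand": 1}, {"ax": 0, "ay": 0, "az": -0.006, "dx": 0.1, "dy": 0, "dz": 10.8, "hand": 1}])

```text
clock: 24.6
eef_pos: [461.0, 162.2, 74.3]
tool_rot: [-3.141, 0.0, 1.713]
force: [-0.7, -1.0, -1.8]
width: 10.6
gripper_force: 60.9
```

```bash
python3 to.py "457.8 163.6 61.5 98.3"
```

```text
at [461.  162.2  74.3] [-180.     0.    98.1] clk 24.6
457.8 163.6 61.5 98.3 -> d [ 0.18 -0.29  1.28] a [-0.001  0.    -0.003]
```

Call:
send_rows(series=[{"ax": 0, "ay": 0, "az": 0, "dx": 0, "dy": 0, "dz": 0.5, "hand": 1}, {"ax": 0, "ay": 0, "az": 0, "dx": 0, "dy": 0, "dz": 1, "hand": 1}, {"ax": 0, "ay": 0, "az": 0, "dx": 0, "dy": 0, "dz": 1.25, "hand": 1}, {"ax": 0, "ay": 0, "az": 0, "dx": 0, "dy": 0, "dz": 1.25, "hand": 1}, {"ax": 0, "ay": 0, "az": 0, "dx": 0, "dy": 0, "dz": 1.2, "hand": 0.7}, {"ax": 0, "ay": 0, "az": 0, "dx": 0, "dy": 0, "dz": 1.2, "hand": 0.7}, {"ax": 0, "ay": 0, "az": 0, "dx": 0, "dy": 0, "dz": 1.2, "hand": 0.7}, {"ax": 0, "ay": 0, "az": 0, "dx": 0, "dy": 0, "dz": 1.2, "hand": 0.7}, {"ax": 0, "ay": 0, "az": 0, "dx": 0, "dy": 0, "dz": -2, "hand": 0.7}, {"ax": 0, "ay": 0, "az": 0, "dx": 0, "dy": 0, "dz": -6, "hand": 0.7}])

```text
clock: 25.6
eef_pos: [459.6, 162.1, 133.9]
tool_rot: [-3.137, 0.001, 1.714]
force: [1.8, -0.1, -0.1]
width: 25.5
gripper_force: 0.0
```

Call:
send_rows(series=[{"ax": 0, "ay": 0, "az": 0, "dx": 0, "dy": 0, "dz": -5, "hand": 1}, {"ax": 0, "ay": 0, "az": 0, "dx": 0, "dy": 0, "dz": -10, "hand": 1}, {"ax": 0, "ay": 0, "az": 0, "dx": 0, "dy": 0, "dz": -15, "hand": 1}, {"ax": 0, "ay": 0, "az": 0, "dx": 0, "dy": 0, "dz": -20, "hand": 1}, {"ax": 0, "ay": 0, "az": 0, "dx": 0, "dy": 0, "dz": -25, "hand": 1}, {"ax": 0, "ay": 0, "az": 0, "dx": -10, "dy": 0, "dz": -25, "hand": 1}, {"ax": 0, "ay": 0, "az": 0, "dx": -10, "dy": 0, "dz": -25, "hand": 1}])

```text
clock: 26.3
eef_pos: [475.8, 64.0, 386.0]
tool_rot: [3.137, -0.001, 1.719]
force: [1.3, 0.1, -0.3]
width: 0.0
gripper_force: 0.0
```

```bash
python3 to.py; python3 - <<'E'
from h import *
snap('top','e1');sd=snap('side','e2')
a=cv2.resize(cv2.imread('pics/e1.png')[130:260,150:300],(400,347),interpolation=cv2.INTER_CUBIC);b=cv2.resize(cv2.imread('pics/e2.png')[90:290,160:330],(400,470),interpolation=cv2.INTER_CUBIC)
c=np.zeros((470,800,3),np.uint8);c[:347,:400]=a;c[:470,400:]=b;cv2.imwrite('pics/e.png',c)
E
```

```text
at [475.8  64.  386. ] [ 1.798e+02 -1.000e-01  9.850e+01] clk 26.3
```

View pics/e.png

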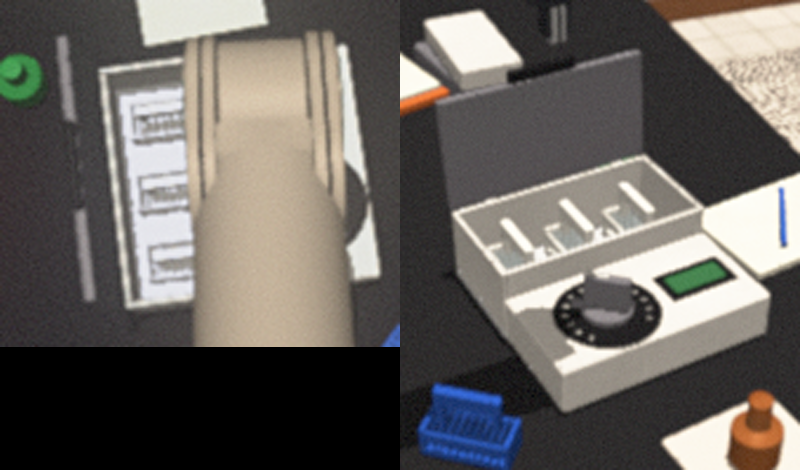

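```bash
cat > lid.py <<'E'
from h import *
O=np.array([552.2,105.6,0]);A=np.radians(8.3);ex=np.array([np.cos(A),np.sin(A),0]);ey=np.array([-np.sin(A),np.cos(A),0])
def L(th,r,off=12,x=0):  # point of the lid in incubator y,z -> world
    y=142-r*np.cos(th)+off*np.sin(th);z=95.5+r*np.sin(th)+off*np.cos(th)
    return O+x*ex+y*ey+[0,0,z],y,z
E
python3 - <<'E'
from lid import *
np.set_printoptions(precision=1,suppress=True)
im=snap('top')
for th in np.arange(1.5,2.01,.1):
    print(round(th,1),proj(im,[L(th,142,12,x)[0] for x in(-136,136)]).ravel())
print('seen',150+90/2.667,130+300/2.667, 150+65/2.667,130+40/2.667)
E
python3 to.py "523 303 386 98.3" "523 303 205 98.3"
```

```text
1.5 [188.7 241.6 178.2 141.9]
1.6 [183.4 242.3 173.  142.7]
1.7 [178.2 243.1 168.1 143.6]
1.8 [173.3 243.8 163.4 144.7]
1.9 [168.7 244.6 159.  145.8]
2.0 [164.4 245.3 155.  147.1]
seen 183.74578177727784 242.4859392575928 174.37195350581177 144.9981252343457
at [475.2  59.8 384.9] [179.9   0.   97.8] clk 26.45
523 303 386 98.3 -> d [23.45  8.02 -0.13] a [ 0.001  0.001 -0.01 ]
523 303 205 98.3 -> d [23.47  8.   17.97] a [ 0.001  0.001 -0.01 ]
```

Call:
send_rows(series=[{"ax": 0, "ay": 0, "az": 0, "dx": 5, "dy": 1.7, "dz": -1, "hand": 1}, {"ax": 0, "ay": 0, "az": 0, "dx": 10, "dy": 3.4, "dz": -1, "hand": 1}, {"ax": 0, "ay": 0, "az": 0, "dx": 15, "dy": 5.1, "dz": -1, "hand": 1}, {"ax": 0, "ay": 0, "az": 0, "dx": 19.5, "dy": 6.7, "dz": -1, "hand": 1}, {"ax": 0, "ay": 0, "az": 0, "dx": 23.5, "dy": 8, "dz": -1, "hand": 1}, {"ax": 0, "ay": 0, "az": 0, "dx": 23.5, "dy": 8, "dz": 3.5, "hand": 1}, {"ax": 0, "ay": 0, "az": 0, "dx": 23.5, "dy": 8, "dz": 8, "hand": 1}, {"ax": 0, "ay": 0, "az": 0, "dx": 23.5, "dy": 8, "dz": 12.5, "hand": 1}, {"ax": 0, "ay": 0, "az": 0, "dx": 23.5, "dy": 8, "dz": 16.5, "hand": 1}, {"ax": 0, "ay": 0, "az": 0, "dx": 23.5, "dy": 8, "dz": 16.5, "hand": 1}])

```text
clock: 27.45
eef_pos: [516.1, 307.1, 213.6]
tool_rot: [-3.13, 0.004, 1.715]
force: [0.0, 0.5, 0.7]
width: 0.1
gripper_force: 0.0
```

```bash
cat >> lid.py <<'E'
def plan(ths,r=125,press=0):
    s=read_state();R=Ro.from_euler('xyz',s['tool_rot']);print('at',np.round(s['eef_pos'],1),'yaw',round(np.degrees(s['tool_rot'][2]),1),'F',np.round(s['force'],1))
    p=s['eef_pos']-O;print('incub x,y,z',np.round([p@ex,p@ey,p[2]],1))
    for th in ths:
        w,y,z=L(th,r);w=w+11*ey-[0,0,press]
        print(round(th,2),np.round(w,0),np.round(R.inv().apply(w-s['eef_pos'])/10,1))
E
python3 - <<'E'
from lid import *
plan(np.arange(1.57,.3,-.13))
snap('side','f');b=cv2.resize(cv2.imread('pics/f.png')[60:260,130:330],(500,500));cv2.imwrite('pics/fb.png',b)
E
```

```text
at [516.1 307.1 213.6] yaw 98.3 F [0.  0.5 0.7]
incub x,y,z [ -6.7 204.6 213.6]
1.57 [528. 269. 221.] [-4.   0.7 -0.7]
1.44 [531. 253. 221.] [-5.6  0.7 -0.7]
1.31 [533. 237. 219.] [-7.2  0.7 -0.6]
1.18 [535. 221. 216.] [-8.8  0.7 -0.2]
1.05 [538. 206. 210.] [-10.3   0.7   0.4]
0.92 [540. 192. 202.] [-11.8   0.7   1.2]
0.79 [542. 178. 193.] [-13.1   0.7   2.1]
0.66 [543. 167. 182.] [-14.3   0.7   3.3]
0.53 [545. 156. 169.] [-15.3   0.7   4.5]
0.4 [546. 148. 155.] [-16.2   0.7   5.9]
```

View pics/fb.png

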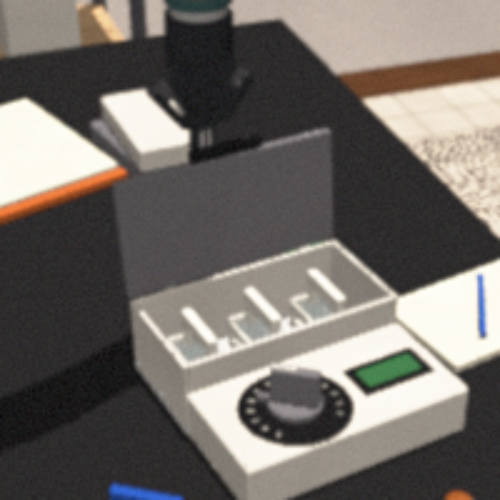

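The closed fingers are behind the upright lid (205,140), clear of it. I'll start the push.

Call:
send_rows(series=[{"ax": 0, "ay": 0, "az": 0, "dx": -1.5, "dy": 0.2, "dz": -0.7, "hand": 1}, {"ax": 0, "ay": 0, "az": 0, "dx": -3, "dy": 0.4, "dz": -0.7, "hand": 1}, {"ax": 0, "ay": 0, "az": 0, "dx": -3.7, "dy": 0.4, "dz": -0.7, "hand": 1}, {"ax": 0, "ay": 0, "az": 0, "dx": -4.3, "dy": 0.4, "dz": -0.7, "hand": 1}, {"ax": 0, "ay": 0, "az": 0, "dx": -4.9, "dy": 0.4, "dz": -0.7, "hand": 1}, {"ax": 0, "ay": 0, "az": 0, "dx": -5.6, "dy": 0.4, "dz": -0.7, "hand": 1}, {"ax": 0, "ay": 0, "az": 0, "dx": -6.4, "dy": 0.4, "dz": -0.6, "hand": 1}, {"ax": 0, "ay": 0, "az": 0, "dx": -7.2, "dy": 0.4, "dz": -0.6, "hand": 1}, {"ax": 0, "ay": 0, "az": 0, "dx": -8, "dy": 0.4, "dz": -0.4, "hand": 1}, {"ax": 0, "ay": 0, "az": 0, "dx": -8.8, "dy": 0.4, "dz": -0.2, "hand": 1}])

```text
clock: 28.5
eef_pos: [537.4, 220.0, 221.1]
tool_rot: [-3.141, 0.001, 1.713]
force: [-0.3, 2.2, 2.6]
width: 0.3
gripper_force: 1.5
```

```bash
python3 -c "
from lid import *
plan(np.arange(1.18,.1,-.1))"
```

```text
at [537.4 220.  221.1] yaw 98.2 F [-0.3  2.2  2.6]
incub x,y,z [  1.8 115.4 221.1]
1.18 [535. 221. 216.] [ 0.1 -0.2  0.5]
1.08 [537. 209. 211.] [-1.1 -0.2  1. ]
0.98 [539. 198. 206.] [-2.2 -0.2  1.5]
0.88 [540. 187. 199.] [-3.3 -0.2  2.2]
0.78 [542. 177. 192.] [-4.3 -0.2  2.9]
0.68 [543. 168. 183.] [-5.2 -0.2  3.8]
0.58 [544. 160. 174.] [-6.  -0.2  4.7]
0.48 [545. 153. 164.] [-6.8 -0.2  5.7]
0.38 [546. 147. 153.] [-7.4 -0.2  6.8]
0.28 [547. 141. 142.] [-7.9 -0.2  8. ]
0.18 [548. 137. 130.] [-8.3 -0.2  9.1]
```

Call:
send_rows(series=[{"ax": 0, "ay": 0, "az": 0, "dx": -0.6, "dy": 0, "dz": 0.5, "hand": 1}, {"ax": 0, "ay": 0, "az": 0, "dx": -1.2, "dy": 0, "dz": 1, "hand": 1}, {"ax": 0, "ay": 0, "az": 0, "dx": -1.8, "dy": 0, "dz": 1.3, "hand": 1}, {"ax": 0, "ay": 0, "az": 0, "dx": -2.4, "dy": 0, "dz": 1.6, "hand": 1}, {"ax": 0, "ay": 0, "az": 0, "dx": -3, "dy": 0, "dz": 2, "hand": 1}, {"ax": 0, "ay": 0, "az": 0, "dx": -3.6, "dy": 0, "dz": 2.4, "hand": 1}, {"ax": 0, "ay": 0, "az": 0, "dx": -4.2, "dy": 0, "dz": 2.8, "hand": 1}, {"ax": 0, "ay": 0, "az": 0, "dx": -4.7, "dy": 0, "dz": 3.3, "hand": 1}, {"ax": 0, "ay": 0, "az": 0, "dx": -5.2, "dy": 0, "dz": 3.8, "hand": 1}, {"ax": 0, "ay": 0, "az": 0, "dx": -5.6, "dy": 0, "dz": 4.2, "hand": 1}])

```text
clock: 29.5
eef_pos: [545.5, 165.0, 178.8]
tool_rot: [-3.142, 0.0, 1.713]
force: [-0.0, -0.0, 2.8]
width: 0.1
gripper_force: 1.1
```

```bash
python3 -c "
from lid import *
plan(np.arange(.6,-.05,-.06))"
```

```text
at [545.5 165.  178.8] yaw 98.2 F [-0.  -0.   2.8]
incub x,y,z [  1.9  59.7 178.8]
0.6 [544. 162. 176.] [-0.3 -0.2  0.3]
0.54 [545. 157. 170.] [-0.8 -0.2  0.9]
0.48 [545. 153. 164.] [-1.2 -0.2  1.5]
0.42 [546. 149. 157.] [-1.6 -0.2  2.1]
0.36 [546. 145. 151.] [-1.9 -0.2  2.8]
0.3 [547. 142. 144.] [-2.3 -0.2  3.5]
0.24 [547. 140. 137.] [-2.5 -0.2  4.2]
0.18 [548. 137. 130.] [-2.8 -0.2  4.9]
0.12 [548. 136. 122.] [-2.9 -0.2  5.6]
0.06 [548. 134. 115.] [-3.1 -0.2  6.4]
0.0 [548. 133. 108.] [-3.2 -0.2  7.1]
```

Call:
send_rows(series=[{"ax": 0, "ay": 0, "az": 0, "dx": -0.4, "dy": 0, "dz": 0.5, "hand": 1}, {"ax": 0, "ay": 0, "az": 0, "dx": -0.8, "dy": 0, "dz": 1, "hand": 1}, {"ax": 0, "ay": 0, "az": 0, "dx": -1.2, "dy": 0, "dz": 1.5, "hand": 1}, {"ax": 0, "ay": 0, "az": 0, "dx": -1.5, "dy": 0, "dz": 2, "hand": 1}, {"ax": 0, "ay": 0, "az": 0, "dx": -1.8, "dy": 0, "dz": 2.5, "hand": 1}, {"ax": 0, "ay": 0, "az": 0, "dx": -2, "dy": 0, "dz": 3, "hand": 1}, {"ax": 0, "ay": 0, "az": 0, "dx": -2.3, "dy": 0, "dz": 3.5, "hand": 1}, {"ax": 0, "ay": 0, "az": 0, "dx": -2.4, "dy": 0, "dz": 4, "hand": 1}, {"ax": 0, "ay": 0, "az": 0, "dx": -2.6, "dy": 0, "dz": 4.5, "hand": 1}, {"ax": 0, "ay": 0, "az": 0, "dx": -2.8, "dy": 0, "dz": 5, "hand": 1}])

```text
clock: 30.5
eef_pos: [549.2, 138.2, 128.8]
tool_rot: [-3.141, -0.0, 1.714]
force: [0.6, 1.7, 2.0]
width: 0.2
gripper_force: 0.8
```

```bash
python3 -c "
from lid import *
plan(np.arange(.18,-.05,-.06))"
```

```text
at [549.2 138.2 128.8] yaw 98.2 F [0.6 1.7 2. ]
incub x,y,z [  1.7  32.7 128.8]
0.18 [548. 137. 130.] [-0.1 -0.2 -0.1]
0.12 [548. 136. 122.] [-0.2 -0.2  0.6]
0.06 [548. 134. 115.] [-0.4 -0.2  1.4]
0.0 [548. 133. 108.] [-0.5 -0.2  2.1]
```

Call:
send_rows(series=[{"ax": 0, "ay": 0, "az": 0, "dx": -0.1, "dy": 0, "dz": 0.3, "hand": 1}, {"ax": 0, "ay": 0, "az": 0, "dx": -0.2, "dy": 0, "dz": 0.6, "hand": 1}, {"ax": 0, "ay": 0, "az": 0, "dx": -0.3, "dy": 0, "dz": 0.9, "hand": 1}, {"ax": 0, "ay": 0, "az": 0, "dx": -0.4, "dy": 0, "dz": 1.1, "hand": 1}, {"ax": 0, "ay": 0, "az": 0, "dx": -0.5, "dy": 0, "dz": 1.3, "hand": 1}, {"ax": 0, "ay": 0, "az": 0, "dx": -0.5, "dy": 0, "dz": 1.5, "hand": 1}, {"ax": 0, "ay": 0, "az": 0, "dx": -0.5, "dy": 0, "dz": 1.65, "hand": 1}, {"ax": 0, "ay": 0, "az": 0, "dx": -0.5, "dy": 0, "dz": 1.8, "hand": 1}, {"ax": 0, "ay": 0, "az": 0, "dx": -0.5, "dy": 0, "dz": 1.9, "hand": 1}, {"ax": 0, "ay": 0, "az": 0, "dx": -0.5, "dy": 0, "dz": 2, "hand": 1}])

```text
clock: 31.5
eef_pos: [550.1, 132.7, 109.2]
tool_rot: [3.142, 0.0, 1.713]
force: [-0.1, 0.2, 1.0]
width: -0.0
gripper_force: 0.8
```

Call:
send_rows(series=[{"ax": 0, "ay": 0, "az": 0, "dx": 0, "dy": 0, "dz": 0.1, "hand": 1}, {"ax": 0, "ay": 0, "az": 0, "dx": 0, "dy": 0, "dz": 0.1, "hand": 1}, {"ax": 0, "ay": 0, "az": 0, "dx": 0, "dy": 0, "dz": 0.1, "hand": 1}])

```text
clock: 31.8
eef_pos: [549.9, 133.4, 108.1]
tool_rot: [-3.141, -0.0, 1.714]
force: [0.4, 0.2, 0.0]
width: -0.6
gripper_force: 0.0
```

Call:
send_rows(series=[{"ax": 0, "ay": 0, "az": 0, "dx": 0, "dy": 0, "dz": 0.1, "hand": 1}, {"ax": 0, "ay": 0, "az": 0, "dx": 0, "dy": 0, "dz": 0.1, "hand": 1}, {"ax": 0, "ay": 0, "az": 0, "dx": 0, "dy": 0, "dz": 0.2, "hand": 1}, {"ax": 0, "ay": 0, "az": 0, "dx": 0, "dy": 0, "dz": 0.2, "hand": 1}])

```text
clock: 32.2
eef_pos: [550.0, 133.4, 107.5]
tool_rot: [3.141, -0.001, 1.714]
force: [-2.3, -0.6, 12.4]
width: -0.0
gripper_force: 6.0
```

Call:
send_rows(series=[{"ax": 0, "ay": 0, "az": 0, "dx": 0, "dy": 0, "dz": 0.1, "hand": 1}, {"ax": 0, "ay": 0, "az": 0, "dx": 0, "dy": 0, "dz": 0.1, "hand": 1}])

```text
clock: 32.4
eef_pos: [550.0, 133.4, 107.4]
tool_rot: [3.141, -0.001, 1.714]
force: [-4.5, 0.2, 19.4]
width: 0.1
gripper_force: 9.9
```

Call:
send_rows(series=[{"ax": 0, "ay": 0, "az": 0, "dx": 0, "dy": 0, "dz": -2, "hand": 1}, {"ax": 0, "ay": 0, "az": 0, "dx": 0, "dy": 0, "dz": -6, "hand": 0.8}, {"ax": 0, "ay": 0, "az": 0, "dx": 0, "dy": 0, "dz": -11, "hand": 0.5}, {"ax": 0, "ay": 0, "az": 0, "dx": 5, "dy": 0, "dz": -16, "hand": 0.3}, {"ax": 0, "ay": 0, "az": 0, "dx": 10, "dy": 0, "dz": -20, "hand": 0.3}, {"ax": 0, "ay": 0, "az": 0, "dx": 15, "dy": 0, "dz": -20, "hand": 0.3}, {"ax": 0, "ay": 0, "az": 0, "dx": 20, "dy": 0, "dz": -20, "hand": 0.3}, {"ax": 0, "ay": 0, "az": 0, "dx": 22, "dy": 0, "dz": -20, "hand": 0.3}])

```text
clock: 33.2
eef_pos: [518.3, 353.1, 306.4]
tool_rot: [3.14, -0.001, 1.714]
force: [0.7, 0.7, -0.1]
width: 59.6
gripper_force: 0.0
```

```bash
python3 to.py "518.9 21.9 190 146.7" "518.9 21.9 79 146.7"; cat > dial.py <<'E'
from lid import *
import sys
im=snap('top','dial'+sys.argv[1]);sd=snap('side','dside'+sys.argv[1])
C=O-45*ex-78*ey
a=cv2.imread('pics/dial%s.png'%sys.argv[1]);c=proj(im,[C+[0,0,105]])[0];print('knob px',c)
x,y=int(c[0]),int(c[1]);t=cv2.resize(a[y-35:y+35,x-35:x+35],(490,490),interpolation=cv2.INTER_CUBIC)
for ang in map(float,sys.argv[2:]):   # predicted pointer line (world deg) at the bar's top
    u=np.array([np.cos(np.radians(ang)),np.sin(np.radians(ang)),0])
    q=(proj(im,[C+[0,0,111]+30*u,C+[0,0,111]+45*u])-[x-35,y-35]+.5)*7
    cv2.line(t,tuple(int(v) for v in q[0]),tuple(int(v) for v in q[1]),(0,0,255),1)
b=cv2.imread('pics/dside%s.png'%sys.argv[1]);c=proj(sd,[C+[0,0,105]])[0];x,y=int(c[0]),int(c[1])
s=cv2.resize(b[y-70:y+70,x-44:x+44],(308,490),interpolation=cv2.INTER_CUBIC)
cv2.imwrite('pics/dd%s.png'%sys.argv[1],np.hstack([t,s]))
E
python3 dial.py 1 146.7 67.1
```

```text
at [518.3 353.1 306.4] [ 1.799e+02 -1.000e-01  9.820e+01] clk 33.2
518.9 21.9 190 146.7 -> d [-32.81  -4.68  11.59] a [ 0.002 -0.001 -0.846]
518.9 21.9 79 146.7 -> d [-32.82  -4.7   22.69] a [ 0.002 -0.001 -0.846]
knob px [267.18324817 204.02451787]
```

View pics/dd1.png

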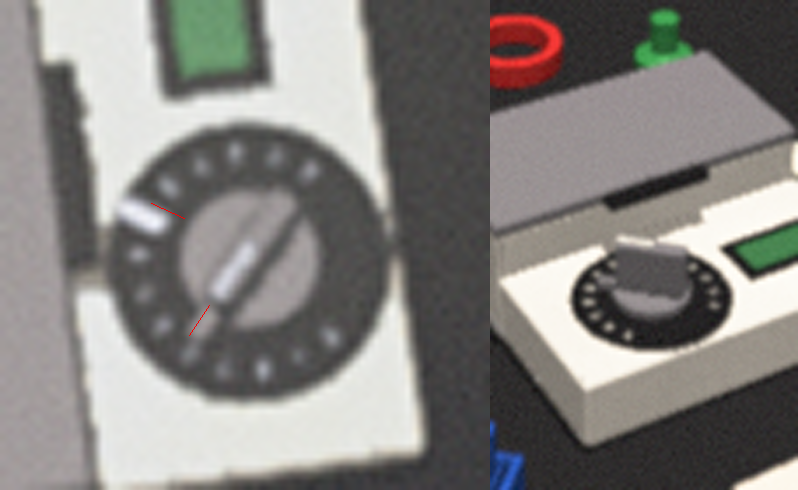

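The lid is flat and shut. The knob pointer is at about 146° world (nose at 200,330), and the thick mark at (143,215) agrees with the predicted 67°. Next I'll move above the knob.

Call:
send_rows(series=[{"ax": 0, "ay": 0, "az": -0.14, "dx": -4.5, "dy": -0.6, "dz": 1, "hand": 0.3}, {"ax": 0, "ay": 0, "az": -0.28, "dx": -9, "dy": -1.2, "dz": 3, "hand": 0.3}, {"ax": 0, "ay": 0, "az": -0.42, "dx": -13.5, "dy": -1.9, "dz": 5, "hand": 0.3}, {"ax": 0, "ay": 0, "az": -0.56, "dx": -18, "dy": -2.5, "dz": 7, "hand": 0.3}, {"ax": 0, "ay": 0, "az": -0.7, "dx": -22.5, "dy": -3.2, "dz": 9, "hand": 0.3}, {"ax": 0, "ay": 0, "az": -0.8, "dx": -27, "dy": -3.9, "dz": 10.5, "hand": 0.3}, {"ax": 0, "ay": 0, "az": -0.846, "dx": -31, "dy": -4.5, "dz": 11.6, "hand": 0.3}, {"ax": 0, "ay": 0, "az": -0.846, "dx": -32.8, "dy": -4.7, "dz": 13, "hand": 0.3}, {"ax": 0, "ay": 0, "az": -0.846, "dx": -32.8, "dy": -4.7, "dz": 13, "hand": 0.3}, {"ax": 0, "ay": 0, "az": -0.846, "dx": -32.8, "dy": -4.7, "dz": 13, "hand": 0.3}])

```text
clock: 34.3
eef_pos: [518.8, 19.9, 175.2]
tool_rot: [3.141, -0.001, 2.559]
force: [-0.3, 0.3, 0.2]
width: 59.7
gripper_force: 0.0
```

```bash
python3 to.py "518.9 21.9 79 146.7"
```

```text
at [518.8  19.9 175.2] [ 1.800e+02 -1.000e-01  1.466e+02] clk 34.3
518.9 21.9 79 146.7 -> d [0.09 0.17 9.62] a [ 0.    -0.001 -0.001]
```

Call:
send_rows(series=[{"ax": 0, "ay": 0, "az": 0, "dx": 0.1, "dy": 0.1, "dz": 3, "hand": 0.3}, {"ax": 0, "ay": 0, "az": 0, "dx": 0.1, "dy": 0.1, "dz": 6, "hand": 0.3}, {"ax": 0, "ay": 0, "az": 0, "dx": 0.1, "dy": 0.1, "dz": 8.5, "hand": 0.3}, {"ax": 0, "ay": 0, "az": 0, "dx": 0.1, "dy": 0.1, "dz": 9.3, "hand": 0.3}, {"ax": 0, "ay": 0, "az": 0, "dx": 0.1, "dy": 0.1, "dz": 9.3, "hand": 1}, {"ax": 0, "ay": 0, "az": 0, "dx": 0.1, "dy": 0.1, "dz": 9.3, "hand": 1}, {"ax": 0, "ay": 0, "az": 0, "dx": 0.1, "dy": 0.1, "dz": 9.3, "hand": 1}, {"ax": 0, "ay": 0, "az": 0, "dx": 0.1, "dy": 0.1, "dz": 9.3, "hand": 1}, {"ax": 0, "ay": 0, "az": 0, "dx": 0.1, "dy": 0.1, "dz": 9.3, "hand": 1}])

```text
clock: 35.2
eef_pos: [519.3, 20.6, 83.8]
tool_rot: [3.141, 0.002, 2.56]
force: [-1.4, -0.7, 5.4]
width: 12.8
gripper_force: 58.8
```

```bash
python3 to.py "518.9 21.9 82 67.1";python3 -c "
from h import *;s=read_state();print(s['force'],s['torque'])"
```

```text
at [519.3  20.6  83.8] [1.799e+02 1.000e-01 1.466e+02] clk 35.2
518.9 21.9 82 67.1 -> d [0.11 0.09 0.18] a [2.000e-03 1.000e-03 1.388e+00]
[-1.39826564 -0.66373296  5.4094284 ] [-0.18760569  0.25190504  0.03498515]
```

Call:
send_rows(series=[{"ax": 0, "ay": 0, "az": 0.1, "dx": 0, "dy": 0, "dz": 0, "hand": 1}, {"ax": 0, "ay": 0, "az": 0.2, "dx": 0, "dy": 0, "dz": 0, "hand": 1}, {"ax": 0, "ay": 0, "az": 0.3, "dx": 0, "dy": 0, "dz": 0, "hand": 1}, {"ax": 0, "ay": 0, "az": 0.4, "dx": 0, "dy": 0, "dz": 0, "hand": 1}, {"ax": 0, "ay": 0, "az": 0.5, "dx": 0, "dy": 0, "dz": 0, "hand": 1}, {"ax": 0, "ay": 0, "az": 0.6, "dx": 0, "dy": 0, "dz": 0, "hand": 1}, {"ax": 0, "ay": 0, "az": 0.7, "dx": 0, "dy": 0, "dz": 0, "hand": 1}, {"ax": 0, "ay": 0, "az": 0.8, "dx": 0, "dy": 0, "dz": 0, "hand": 1}, {"ax": 0, "ay": 0, "az": 0.9, "dx": 0, "dy": 0, "dz": 0, "hand": 1}, {"ax": 0, "ay": 0, "az": 1, "dx": 0, "dy": 0, "dz": 0, "hand": 1}])

```text
clock: 36.2
eef_pos: [520.5, 21.1, 83.8]
tool_rot: [3.137, -0.001, 1.556]
force: [1.4, -0.4, 2.1]
width: 12.9
gripper_force: 58.6
```

```bash
python3 to.py "519.3 20.6 84 67.1"
```

```text
at [520.5  21.1  83.8] [179.8  -0.   89.1] clk 36.2
519.3 20.6 84 67.1 -> d [-0.05 -0.12 -0.02] a [ 0.004 -0.002  0.385]
```

Call:
send_rows(series=[{"ax": 0, "ay": 0, "az": 0.1, "dx": 0, "dy": 0, "dz": 0, "hand": 1}, {"ax": 0, "ay": 0, "az": 0.2, "dx": 0, "dy": 0, "dz": 0, "hand": 1}, {"ax": 0, "ay": 0, "az": 0.3, "dx": 0, "dy": 0, "dz": 0, "hand": 1}, {"ax": 0, "ay": 0, "az": 0.36, "dx": 0, "dy": 0, "dz": 0, "hand": 1}, {"ax": 0, "ay": 0, "az": 0.385, "dx": 0, "dy": 0, "dz": 0, "hand": 1}, {"ax": 0, "ay": 0, "az": 0.385, "dx": 0, "dy": 0, "dz": 0, "hand": 1}, {"ax": 0, "ay": 0, "az": 0.385, "dx": 0, "dy": 0, "dz": 0, "hand": 0.4}, {"ax": 0, "ay": 0, "az": 0.385, "dx": 0, "dy": 0, "dz": 0, "hand": 0.4}, {"ax": 0, "ay": 0, "az": 0.385, "dx": 0, "dy": 0, "dz": 0, "hand": 0.4}, {"ax": 0, "ay": 0, "az": 0.385, "dx": 0, "dy": 0, "dz": -3, "hand": 0.4}])

```text
clock: 37.2
eef_pos: [515.7, 21.1, 109.9]
tool_rot: [-3.135, 0.003, 1.175]
force: [0.4, 0.8, -0.2]
width: 51.2
gripper_force: 0.0
```

```bash
python3 to.py "519 21 230 67.1" "500 300 260 67.1"
```

```text
at [515.7  21.1 109.9] [-179.6    0.2   67.3] clk 37.2
519 21 230 67.1 -> d [  0.08   0.23 -12.01] a [-0.007  0.003  0.004]
500 300 260 67.1 -> d [ 25.08 -12.31 -15.  ] a [-0.007  0.003  0.004]
```

Call:
send_rows(series=[{"ax": 0, "ay": 0, "az": 0, "dx": 0, "dy": 0, "dz": -4, "hand": 0.4}, {"ax": 0, "ay": 0, "az": 0, "dx": 0, "dy": 0, "dz": -9, "hand": 0.4}, {"ax": 0, "ay": 0, "az": 0, "dx": 0, "dy": 0, "dz": -14, "hand": 0.4}, {"ax": 0, "ay": 0, "az": 0, "dx": 4, "dy": -2, "dz": -15, "hand": 0.4}, {"ax": 0, "ay": 0, "az": 0, "dx": 8, "dy": -4, "dz": -15, "hand": 0.4}, {"ax": 0, "ay": 0, "az": 0, "dx": 12, "dy": -6, "dz": -15, "hand": 0.4}, {"ax": 0, "ay": 0, "az": 0, "dx": 16, "dy": -8, "dz": -15, "hand": 0.4}, {"ax": 0, "ay": 0, "az": 0, "dx": 20, "dy": -10, "dz": -15, "hand": 0.4}, {"ax": 0, "ay": 0, "az": 0, "dx": 25, "dy": -12.3, "dz": -15, "hand": 0.4}, {"ax": 0, "ay": 0, "az": 0, "dx": 25, "dy": -12.3, "dz": -15, "hand": 0.4}])

```text
clock: 38.2
eef_pos: [499.0, 307.4, 260.9]
tool_rot: [-3.138, -0.002, 1.186]
force: [-0.9, 0.4, -0.1]
width: 51.4
gripper_force: 0.0
```

```bash
python3 dial.py 2 67.1; python3 m.py | head -3
```

```text
knob px [267.18324817 204.02451787]
area 1916.5 [333.4 184.6] z 6 [ 600.1 -191. ] [144.8 144.4] 9.4
area 7410.5 [249.6 198.1] z 60 [557.6 110.8] [289.1 297.4] 8.5
deck [[707.  -15.5  60. ]
```

View pics/dd2.png

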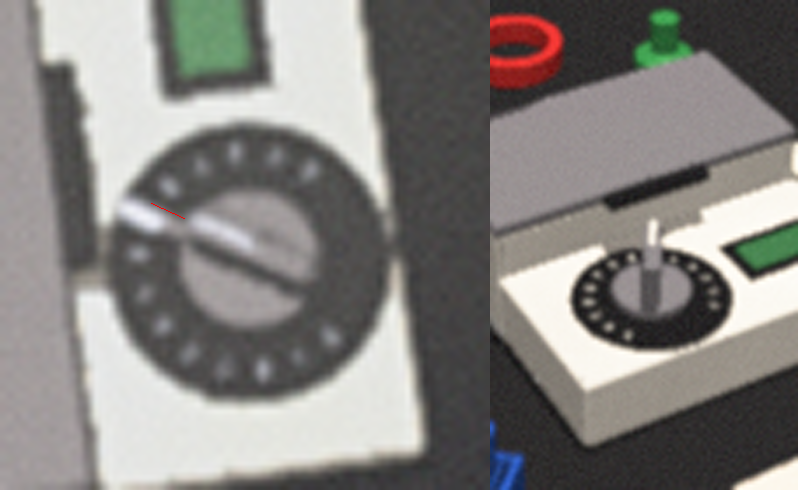

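```bash
python3 - <<'E'
from lid import *
np.set_printoptions(precision=1,suppress=True)
C=(O-45*ex-78*ey)[:2]
for f in('dial1','dial2'):
    im=snap('top');px=cv2.imread(f'pics/{f}.png').min(2)
    for nm,z,r0,r1,t in(('mark',61,34,60,150),('stripe',111,0,28,165)):
        v,u=np.mgrid[160:250,220:310];uv=np.c_[u.ravel(),v.ravel()]
        p=onz(im,uv,z)[:,:2]-C;r=np.hypot(*p.T);a=np.degrees(np.arctan2(p[:,1],p[:,0]))
        g=px[uv[:,1],uv[:,0]].astype(float)
        m=(r>r0)&(r<r1)&(g>t)
        if nm=='mark': m&=(abs(a-67)<14)
        w=g[m]-t+1;c=np.average(p[m],axis=0,weights=w);S=np.cov(p[m].T,aweights=w);l,V=np.linalg.eigh(S)
        print(f,nm,m.sum(),'c',c,'len',np.sqrt(12*l),'azimuth of c',np.degrees(np.arctan2(c[1],c[0])),'axis',np.degrees(np.arctan2(V[1,1],V[0,1]))%180)
E
```

```text
dial1 mark 21 c [20.6 45.9] len [ 7.8 19.8] azimuth of c 65.87171416605123 axis 65.60687832683219
dial1 stripe 22 c [-9.6  6.7] len [ 5.6 24.8] azimuth of c 145.2924137069743 axis 144.26178068988634
dial2 mark 22 c [20.6 45.9] len [ 7.7 19.9] azimuth of c 65.85323158263871 axis 66.07589833737349
dial2 stripe 24 c [ 5.8 10.5] len [ 6.  25.3] azimuth of c 60.9371604452823 axis 66.07179257420921
```

The pointer axis (66.1°) matches the thick mark (65.9–66.1°) to within a fraction of a degree. The lid is shut, the jar is on the tile and the arm is clear, so I'm handing in.

```bash
python3 -c "
from cell import finish_job;print(finish_job())"
```

```text
the job is handed in; nothing more can be done
None
```

The job is handed in: the jar stands upright on the tile, all three bench racks stand upright in the incubator, the lid is fully shut, and the knob pointer is on the thick mark (within about 1°).

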